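Lay a straightedge along a circuit-board carrier's edge

TASK

I want to check the front edge of the circuit board's carrier plate for bow. A loose finned heat sink lies in the way along that edge: put it in the open parts tray first, then take the straightedge from its sloping rest and lay it flat on the bench, flush against the front edge and reaching past both its corners, and let go. Leave the board where it lies and do not disturb the other things on the bench.

Things in the scene. Friction and masses are not known exactly. Their poses are not given: they have to be found in the camera images.
- board: circuit board on a loose aluminium carrier plate, flat on the bench, 0.9 kg. Plate 100 mm (x) by 150 mm (y) by 8 mm high, board top 10 mm. Origin: centre of the underside. Its front edge is the plain long side at x = -50 mm, facing roughly to the robot; blue terminals stand along the other long side. Components stand only at x > -15 mm, at most 25 mm above the bench.
- board_front_edge (a point): middle of the carrier plate's front edge face, 4 mm above the bench; same axes as the board
- straightedge_mid (a point): centre of the loose aluminium straightedge (0.25 kg), 20 mm above its underside. Flat strip 56 mm wide (x), 200 long (y), 6 thick, with a grip ridge along its middle: 14 mm thick (x), 110 long (y), top 40 mm above the underside. Same both ways round. z points out of the ridge side; at the start it lies on the sloping rest and z leans 35 degrees from vertical to the rest's front.
- straightedge_end_a (a point): end of the straightedge's centre line, 100 mm from the middle along +y, 3 mm above the underside
- straightedge_end_b (a point): the other end, 100 mm along -y, 3 mm above the underside
- straightedge: the straightedge itself: origin at the centre of its underside, same axes as straightedge_mid
- rest: fixed black rest, footprint 110 mm (x) by 150 mm (y), 85 mm high, origin at the centre of its underside. Its 35 degree slope rises towards its +x; its front (-x) faces roughly to the robot. A lip 5 mm high along the bottom of the slope, 45 mm above the bench, stops the straightedge sliding off.
- heatsink_mid (a point): finned aluminium heat sink, 40 mm long (its x, along the fins), 24 mm wide (its y, its outer fins give flat sides to grip) and 26 mm high, 60 g. This point is its centre, 13 mm above its underside. It starts on the bench within 60 mm in front of the board's front edge.
- heatsink: the heat sink itself: origin at the centre of its underside
- tray: fixed grey open parts tray, outside 100 mm (x) by 130 mm (y) by 30 mm high, walls and floor 4 mm; origin at the centre of its underside
- flux_tin: round copper-coloured flux tin, 54 mm across, 22 mm high, in front of the board; leave it alone
- spool: solder spool, 60 mm across, 46 mm high, behind the board; leave it alone
- screwdriver: screwdriver lying behind the tray, 140 mm long; leave it alone
- spray_can: spray can, 52 mm across, 140 mm high, behind the rest; leave it alone
- terminal_a: blue terminal block, 20 x 32 x 19 mm, in front of the rest; leave it alone
- terminal_b: blue terminal block, 20 x 32 x 19 mm, in front of the tray; leave it alone
- glue: white bottle, 44 mm across, 90 mm high; leave it alone
Mind the look-alikes: they are no part of the job. What is shaped like the heatsink but green is not meant.

How it is judged:
By the outcome, as a careful person would: the job done as asked, in the order asked, and still so for the second after the job is handed in, with the robot touching nothing.
It also fails if it takes over 64 s, if anything falls off the work surface, if the arm or the gripper's body presses on something with over 40 N, if the wrist force passes 120 N, or if a joint passes its speed limit or range.

ROBOT

A 6-joint arm with a two-finger parallel gripper is mounted at the origin on the work surface. World frame = base frame: x ahead of the robot, y to its left, z up, the work surface at z = 0. Lengths are in m, angles in rad, forces in N, time in s.
With the tool pointing down it reaches from about 0.3 to 0.85 m from the base axis. Payload 4.2 kg.
Tool frame: the origin (TCP) lies at the very end of the fingers, on their centre line; the grasp point (between the pads) lies 19 mm behind it; z points along the fingers, x is the direction in which the jaws open and shut, and the axes are right-handed (so a half turn about z gives the same grasp; the last joint's range is limited). The gripper opens to 91 mm and grips with 3 to 60 N. Pads are 32 mm wide; open, the fingers measure 118 mm over their backs; the gripper's body (76 mm by 178 mm) begins 60 mm behind the grasp point.
Start: joints at [-1.159, 0.32, 1.565, -0, 1.257, -0.02], TCP at [0.241, -0.522, 0.214] pointing down, gripper open.
Joint ranges: [-3.11, 3.11], [-0.84, 2.01], [0.21, 2.61], [-1.34, 4.49], [0.05, 2.63], [-2.56, 2.56]. Speed limits (rad/s): [2.57, 2.57, 3.14, 3.14, 3.14, 3.14].

INTERFACE

Orientations are given as a unit quaternion [x, y, z, w].
In Python, from station import read_state, snapshot, get_calibration, sign_off gives the robot as it stands.
- The arm moves only by the tool drive_tool, never from a script. Its argument "deltas" is one flat list of numbers, 4 for each row, row after row: the shift along the tool's x, y, z in cm, then the turn about the tool's z in rad. A call has 1 to 20 rows; each row shifts and turns the commanded pose from where the row before left it, along the tool's axes as they then stand; what a row does not reach is not made up. A row lasts 1/10 s, in which the tool goes at most 50 mm and 8.59 degrees, less where a joint would pass 70% of its speed; a pose out of reach is approached as far as the arm can. A call is refused whole if a number of a shift passes 5 or a number of a turn 0.15, either way. A call with a gripper value outside its range is refused whole. "grip" is the closure, from 0 (fully open) to 1 (shut), set as the call begins (left out, the last holds). The fingers move at their own pace and stop on an object; "grip_force" is the grip in N (left out, the last holds). Time passes only in rows, so rows that do not move let the fingers close. It gives the time, the measured TCP pose, the force and the opening at its end, in the units of the state.
- read_state(): the state, without advancing time (a new reading comes with each control period).
- snapshot(name): name is "scene" or "side" or "wrist"; returns the picture (480x640x3 uint8, red, green, blue); there is no depth.
- get_calibration(name): a dict with "mtx" (3x3 intrinsics, pixels), "rvec" (rotation vector, rad) and "tvec" (3), from world to camera coordinates, as OpenCV has them. Camera axes: x right, y down, z forward; pixel columns grow to the right and rows downward; lengths in m; the calibration is good to about 2 mm. A picture is of the moment at which its call begins: read the wrist's pose just before it. get_calibration takes no time and is no camera call; for the wrist camera it gives the pose at the moment of the call.
- sign_off(): hands the job in, once; it reports no verdict.
The state is a dict: "clock": time; "joints": joint angles; "joint_velocities": joint speeds; "joint_torque": joint torques, N m; "tcp_pos": TCP position; "orientation": TCP orientation; "force": force on the tool from outside, world axes, zero at the start; "torque": the same for the moment, N m; "gripper_width": finger opening in m.
Only numpy, scipy, OpenCV 4.12 (cv2) and the standard library are available. Lean on these libraries where they do the work, as an engineer would, in place of code of your own. Each camera call takes 0.05 s, during which the arm holds its last target.

## Working session

There is one attempt and no reset: what is moved stays moved. The work goes in short steps, Python scripts to look and compute and a tool call to move; the robot and the scene stay as the last step left them, time stands still between calls to the robot, and variables do not carry over. Pictures are saved under pics/ and viewed, and the job is handed in when it is done.

Besides the shell and the picture viewer there is one more tool, called by a JSON object that holds its "method" and its "body", one argument or row to a line. drive_tool: Moves the arm, as the interface text tells. Its arguments: {"type":"object","properties":{"deltas":{"type":"array"},"grip":{"type":"number"},"grip_force":{"type":"number"}},"required":["deltas"]}

```bash
ls; mkdir -p pics
python3 - <<'E'
from station import *
import cv2
s=read_state();print({k:s[k] for k in('clock','tcp_pos','orientation','gripper_width')})
for n in('scene','side','wrist'):
    cv2.imwrite(f'pics/{n}0.png',snapshot(n)[:,:,::-1]); c=get_calibration(n); print(n,c)
E
```

```text
pics
{'clock': 0.0, 'tcp_pos': array([ 0.24042339, -0.52177694,  0.21313075]), 'orientation': array([ 8.42158308e-01, -5.39229635e-01, -7.43081073e-04, -4.81714958e-04]), 'gripper_width': 0.09087090421766879}
scene {'mtx': array([[463.54503393,   0.        , 322.67885263],
       [  0.        , 463.54503393, 241.49066488],
       [  0.        ,   0.        ,   1.        ]]), 'rvec': array([ 2.27948291,  0.96849583, -0.34487535]), 'tvec': array([-0.32371218, -0.22690275,  1.28341792])}
side {'mtx': array([[475.48149784,   0.        , 315.08989105],
       [  0.        , 475.48149784, 244.00320313],
       [  0.        ,   0.        ,   1.        ]]), 'rvec': array([ 0.09276198, -2.82742873,  1.33087311]), 'tvec': array([0.48769446, 0.08944396, 1.13425518])}
wrist {'mtx': array([[357.06162331,   0.        , 314.5344832 ],
       [  0.        , 357.06162331, 233.31259239],
       [  0.        ,   0.        ,   1.        ]]), 'rvec': array([-2.45290005,  1.57059559,  0.21084062]), 'tvec': array([-0.57313421, -0.02942976,  0.39100619])}
```

View pics/scene0.png

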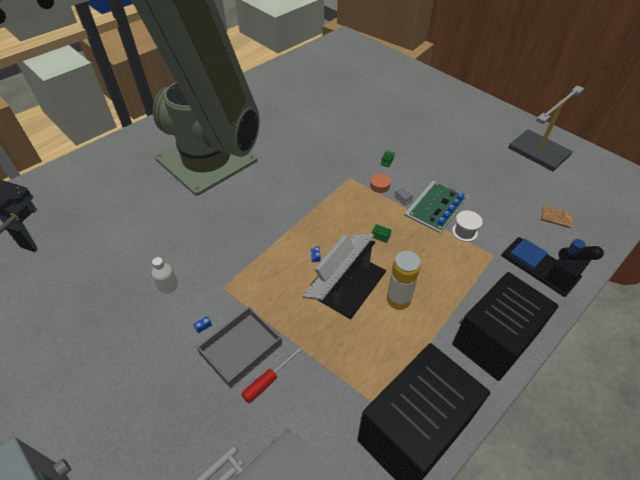

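View pics/side0.png

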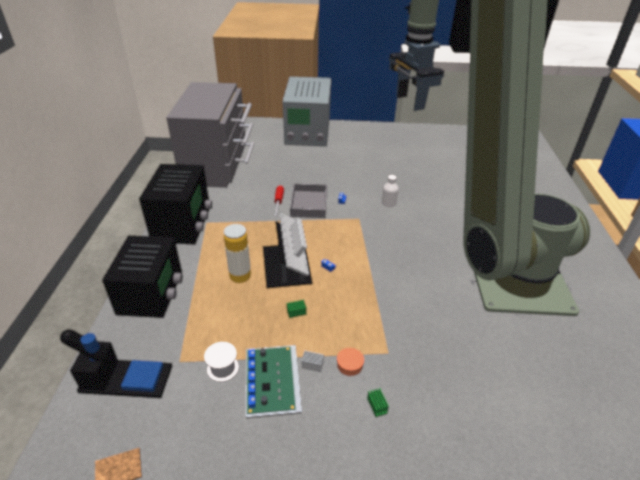

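View pics/wrist0.png

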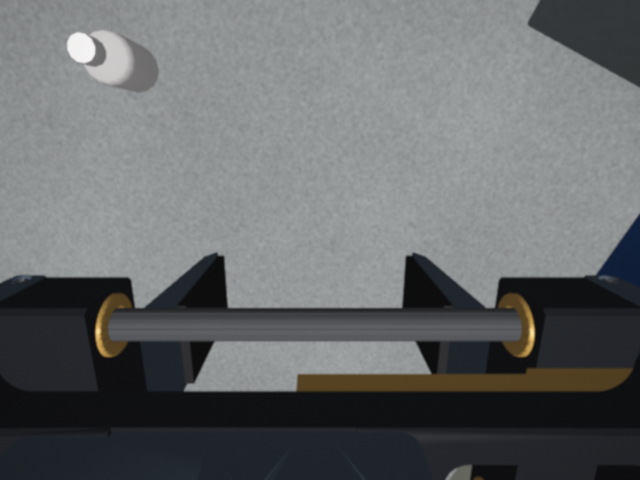

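The scene view shows the grey heat sink at (403,195), next to the board at (437,205). The look-alikes are green blocks at (388,158) and (381,233). The tray is at (240,347) and the rest with the straightedge at (345,270). In the side view the heat sink is at (313,361). Neither fixed view has the resolution I need, so I'll take rough positions now and refine them with the wrist camera.

```bash
cat > h.py <<'E'
import numpy as np, cv2
from station import *
from scipy.spatial.transform import Rotation as R
def ray(c,uv):
    p=cv2.undistortPoints(np.array(uv,float).reshape(-1,1,2),c['mtx'],None).reshape(-1,2)
    Rm=cv2.Rodrigues(c['rvec'])[0]; C=-Rm.T@c['tvec'].ravel()
    d=np.c_[p,np.ones(len(p))]@Rm
    return C,d
def onz(c,uv,z):
    C,d=ray(c,uv); return C+d*((z-C[2])/d[:,2])[:,None]
def proj(c,P):
    return cv2.projectPoints(np.array(P,float).reshape(-1,3),c['rvec'],c['tvec'],c['mtx'],None)[0].reshape(-1,2)
def tri(c1,u1,c2,u2):
    C1,d1=ray(c1,u1);C2,d2=ray(c2,u2);out=[]
    for a,b in zip(d1,d2):
        s=np.linalg.lstsq(np.c_[a,-b],C2-C1,rcond=None)[0]; p=C1+a*s[0];q=C2+b*s[1]; out.append(np.r_[(p+q)/2,np.linalg.norm(p-q)])
    return np.array(out)
E
python3 - <<'E'
from h import *
np.set_printoptions(precision=3,suppress=True)
a=get_calibration('scene');b=get_calibration('side')
print('hs',onz(a,[(403,194)],.013),onz(b,[(313,361)],.013))
print('tray',onz(a,[(240,347)],.015),onz(b,[(309,200)],.015))
print('board corners scene',onz(a,[(404,211),(437,181),(471,202),(441,230)],.008))
print('board corners side',onz(b,[(248,415),(300,411),(296,347),(250,347)],.008))
print('tin',onz(a,[(381,182)],.011),onz(b,[(350,361)],.011),'green',onz(a,[(388,158),(381,233)],.013))
print('term',onz(a,[(316,254),(203,324)],.01),'glue',onz(a,[(165,278)],.03),'can',onz(a,[(400,290)],.05))
print('spool',onz(a,[(468,220)],.046),'sd',onz(a,[(259,386),(300,350)],.012))
for n in('scene','side'):
    im=cv2.imread(f'pics/{n}0.png')
    x,y=(280,130) if n=='scene' else (200,180)
    h,w=(190,220) 
    if n=='side': h,w=250,230
    c=cv2.resize(im[y:y+h,x:x+w],None,fx=2.4,fy=2.4,interpolation=cv2.INTER_CUBIC); 
    cv2.imwrite(f'pics/{n}0c.png',c)
E
```

```text
hs [[0.473 0.278 0.013]] [[0.476 0.272 0.013]]
tray [[ 0.527 -0.284  0.015]] [[ 0.523 -0.282  0.015]]
board corners scene [[0.51  0.237 0.008]
 [0.501 0.385 0.008]
 [0.608 0.384 0.008]
 [0.612 0.253 0.008]]
board corners side [[0.585 0.393 0.008]
 [0.493 0.379 0.008]
 [0.513 0.237 0.008]
 [0.607 0.243 0.008]]
tin [[0.403 0.273 0.011]] [[0.404 0.266 0.011]] green [[0.354 0.357 0.013]
 [0.521 0.138 0.013]]
term [[ 0.459 -0.015  0.01 ]
 [ 0.431 -0.305  0.01 ]] glue [[ 0.294 -0.303  0.03 ]] can [[0.669 0.023 0.05 ]]
spool [[0.652 0.291 0.046]] sd [[ 0.612 -0.306  0.012]
 [ 0.611 -0.203  0.012]]
```

View pics/scene0c.png

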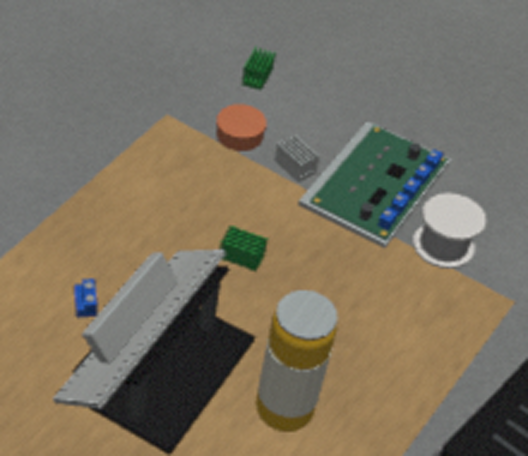

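View pics/side0c.png

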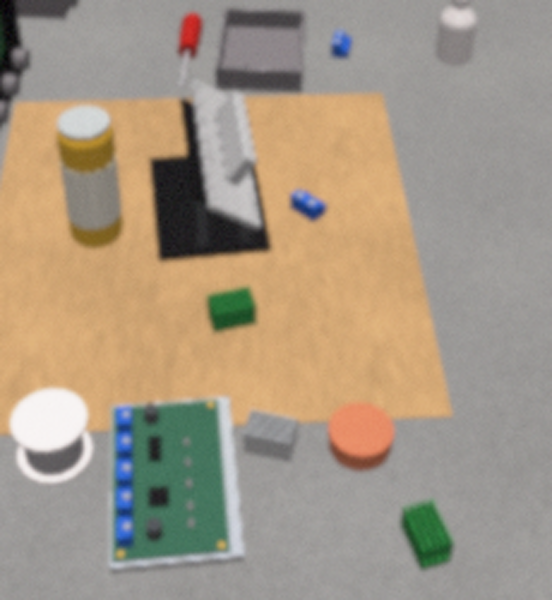

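```bash
cat >> h.py <<'E'
np.set_printoptions(precision=4,suppress=True)
def go(pos,yaw_deg,s=None):
    """total delta in present tool axes (cm) and turn (rad) to reach pos / tool-x heading yaw"""
    s=s or read_state(); q=R.from_quat(s['orientation']); M=q.as_matrix()
    d=M.T@(np.array(pos)-s['tcp_pos'])*100
    yaw=np.arctan2(M[1,0],M[0,0]); t=-(np.radians(yaw_deg)-yaw); t=(t+np.pi)%(2*np.pi)-np.pi
    print('t',round(s['clock'],2),'tcp',s['tcp_pos'],'yaw',np.degrees(yaw).round(2),'tilt',M[:,2].round(4),'j',s['joints'].round(2),'\n tool delta cm',d.round(2),'turn',round(t,4))
def pic(name,fn):
    c=get_calibration(name); im=snapshot(name)[:,:,::-1].copy(); cv2.imwrite('pics/'+fn,im); np.save('pics/'+fn[:-4]+'.npy',np.array([c],dtype=object),allow_pickle=True); return c,im
def cal(fn): return np.load('pics/'+fn+'.npy',allow_pickle=True)[0]
E
python3 - <<'E'
from h import *
go((.42,.26,.27),-90)
c=get_calibration('wrist'); Rm=cv2.Rodrigues(c['rvec'])[0]; C=-Rm.T@c['tvec'].ravel()
s=read_state(); M=R.from_quat(s['orientation']).as_matrix()
print('cam in tool',M.T@(C-s['tcp_pos']),'axes in tool',(M.T@Rm.T))
E
```

```text
t 0.15 tcp [ 0.2405 -0.5219  0.2133] yaw -65.26 tilt [-0.0005  0.0012 -1.    ] j [-1.16  0.32  1.57 -0.    1.26 -0.02] 
 tool delta cm [-63.51 -49.03  -5.58] turn 0.4318
cam in tool [-0.001  -0.0735 -0.1708] axes in tool [[ 1.     -0.0002 -0.0005]
 [ 0.0003  0.9653  0.2611]
 [ 0.0004 -0.2611  0.9653]]
```

{"method": "drive_tool", "body": {
  "deltas": [-3.73,-2.88,-0.33,0,-3.73,-2.88,-0.33,0,-3.73,-2.88,-0.33,0,-3.73,-2.88,-0.33,0,-3.73,-2.88,-0.33,0,-3.73,-2.88,-0.33,0,-3.73,-2.88,-0.33,0,-3.73,-2.88,-0.33,0,-3.73,-2.88,-0.33,0,-3.73,-2.88,-0.33,0,-3.73,-2.88,-0.33,0,-3.73,-2.88,-0.33,0,-3.73,-2.88,-0.33,0,-3.73,-2.88,-0.33,0,-3.73,-2.88,-0.33,0,-3.73,-2.88,-0.33,0,-3.73,-2.88,-0.33,0,0,0,0,0.144,0,0,0,0.144,0,0,0,0.144],
  "grip": 0
}}

```text
clock: 2.15
tcp_pos: [0.4196, 0.2591, 0.2694]
orientation: [-0.705, 0.709, 0.0, -0.001]
force: [0.1, 0.3, -0.7]
gripper_width: 0.0909
```

{"method": "drive_tool", "body": {
  "deltas": [0,0,0,0,0,0,0,0,0,0,0,0]
}}

```text
clock: 2.45
tcp_pos: [0.4199, 0.2584, 0.27]
orientation: [0.708, -0.707, 0.0, 0.0]
force: [0.3, -1.2, 0.4]
gripper_width: 0.0913
```

Run:
```python
from h import *
go((.42,.26,.27),-90)
pic('wrist','w1.png')
```

```text
t 2.45 tcp [0.4199 0.2584 0.27  ] yaw -89.91 tilt [-0.0001 -0.0001 -1.    ] j [ 0.53  0.16  1.64 -0.    1.34  2.1 ] 
 tool delta cm [-0.16 -0.01 -0.  ] turn 0.0016
```

View pics/w1.png

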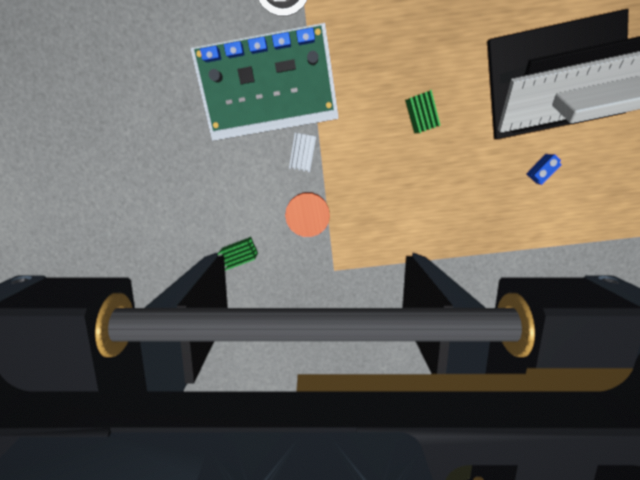

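The candidates in the wrist view are grey finned at (302,152), green at (423,112) and green at (238,253). I choose the grey one: it's the only one that isn't green, and it lies just in front of the board's plain edge. Next I'll measure it and check a close crop.

Run:
```python
from h import *
im=cv2.imread('pics/w1.png'); c=cal('w1')
cr=cv2.resize(im[10:200,180:360],None,fx=4,fy=4,interpolation=cv2.INTER_CUBIC)[:600]
hsv=cv2.cvtColor(im,cv2.COLOR_BGR2HSV)
roi=np.zeros(im.shape[:2],np.uint8); roi[128:178,282:322]=1
m=((hsv[...,2]>150)&(hsv[...,1]<60)&(roi>0)).astype(np.uint8)
m=cv2.morphologyEx(m,cv2.MORPH_CLOSE,np.ones((5,5)))
cs,_=cv2.findContours(m,0,2); k=max(cs,key=cv2.contourArea); box=cv2.boxPoints(cv2.minAreaRect(k)); print('hs box px',box)
P=onz(c,box,.026); print(P, 'centre',P.mean(0),'sides',np.linalg.norm(P-np.roll(P,-1,0),axis=1))
d=P-np.roll(P,-1,0); print('angles',np.degrees(np.arctan2(d[:,1],d[:,0])))
B=onz(c,[(212.5,139),(337,118),(324.5,25),(192.5,47.5)],.008); print('board',B,np.linalg.norm(B-np.roll(B,-1,0),axis=1)); e=B[0]-B[1]; print('edge dir',np.degrees(np.arctan2(e[1],e[0])))
print('tin',onz(c,[(307.5,214)],.022))
cv2.drawContours(cr,[((box-[180,10]+.5)*4).astype(int)],0,(0,0,255),1)
cv2.imwrite('pics/w1c.png',cr)
```

```text
hs box px [[282. 128.]
 [321. 128.]
 [321. 177.]
 [282. 177.]]
[[0.5022 0.2959 0.026 ]
 [0.5023 0.2524 0.026 ]
 [0.448  0.2521 0.026 ]
 [0.448  0.2971 0.026 ]] centre [0.4751 0.2744 0.026 ] sides [0.0435 0.0543 0.045  0.0543]
angles [ 90.0735   0.3453 -89.9231 178.7095]
board [[0.4901 0.3792 0.008 ]
 [0.5138 0.2337 0.008 ]
 [0.6098 0.249  0.008 ]
 [0.5875 0.3941 0.008 ]] [0.1474 0.0973 0.1468 0.0985]
edge dir 99.22609085464214
tin [[0.4035 0.2679 0.022 ]]
```

View pics/w1c.png

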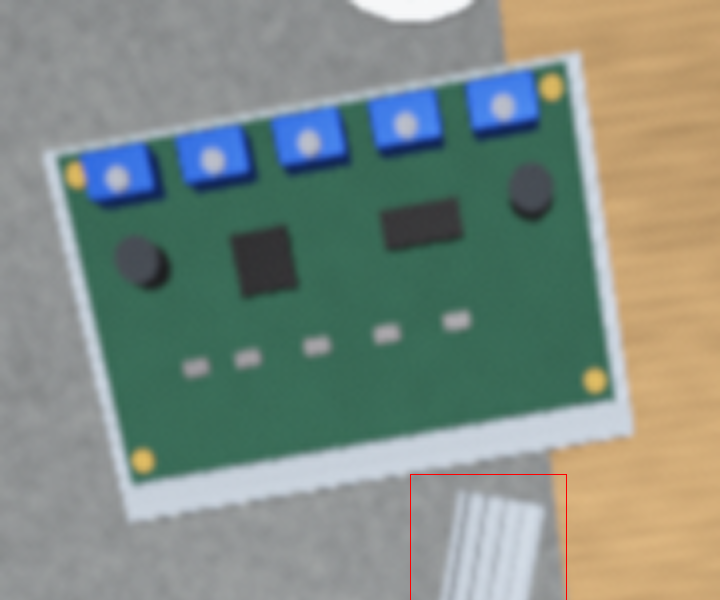

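The crop confirms a grey finned block in front of the plain edge. The mask leaked into the bench, so I'll use a tighter one.

Run:
```python
from h import *
im=cv2.imread('pics/w1.png'); c=cal('w1')
g=im[...,0].astype(float)
for th in (175,190,200):
    m=np.zeros(g.shape,np.uint8); m[130:178,284:322]=g[130:178,284:322]>th
    m=cv2.morphologyEx(m,cv2.MORPH_CLOSE,np.ones((5,5)))
    cs,_=cv2.findContours(m,0,2); k=max(cs,key=cv2.contourArea); box=cv2.boxPoints(cv2.minAreaRect(k))
    P=onz(c,box,.026);d=P-np.roll(P,-1,0)
    print(th,box.round(1).tolist(),'centre',P.mean(0),np.linalg.norm(d,axis=1),np.degrees(np.arctan2(d[:,1],d[:,0])))
cv2.imwrite('pics/w1d.png',cv2.resize(im[125:185,270:330],None,fx=8,fy=8,interpolation=cv2.INTER_CUBIC))
```

```text
175 [[288.0, 167.8000030517578], [294.0, 132.0], [315.8999938964844, 135.60000610351562], [309.8999938964844, 171.5]] centre [0.4762 0.2739 0.026 ] [0.0402 0.0248 0.0403 0.0254] [169.4117  80.9426  -9.6738 -99.2945]
190 [[288.3999938964844, 167.5], [294.6000061035156, 132.3000030517578], [315.5, 136.0], [309.29998779296875, 171.1999969482422]] centre [0.4761 0.2738 0.026 ] [0.0396 0.0237 0.0397 0.0243] [168.8774  80.4124 -10.2507 -99.8344]
200 [[291.8999938964844, 167.3000030517578], [297.6000061035156, 133.39999389648438], [314.8999938964844, 136.3000030517578], [309.29998779296875, 170.1999969482422]] centre [0.4761 0.2722 0.026 ] [0.038  0.0197 0.0381 0.0201] [169.5672  80.9374  -9.7077 -99.2868]
```

View pics/w1d.png

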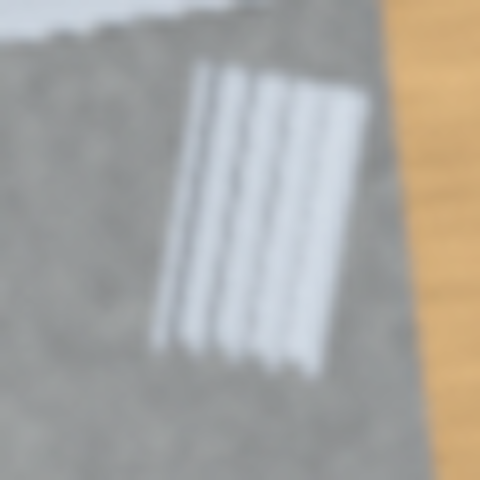

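Run:
```python
from h import *
go((.476,.2737,.005),-100)
```

```text
t 2.5 tcp [0.4199 0.2584 0.27  ] yaw -89.94 tilt [-0.     -0.0001 -1.    ] j [ 0.53  0.16  1.64 -0.    1.34  2.1 ] 
 tool delta cm [-1.52 -5.61 26.5 ] turn 0.1756
```

{"method": "drive_tool", "body": {
  "deltas": [-0.76,-2.8,2,0,-0.76,-2.81,2,0,0,0,3,0.088,0,0,4,0.088,0,0,4,0,0,0,4,0,0,0,3,0,0,0,2,0,0,0,1.5,0,0,0,1,0,0,0,0,0,0,0,0,0]
}}

```text
clock: 3.7
tcp_pos: [0.4758, 0.2735, 0.0068]
orientation: [-0.643, 0.766, 0.0, -0.0]
force: [-4.7, -3.2, 12.5]
gripper_width: 0.0913
```

{"method": "drive_tool", "body": {
  "deltas": [0,0,0,0,0,0,0,0,0,0,0,0,0,0,0,0,0,0,0,0,0,0,0,0,0,0,0,0,0,0,0,0],
  "grip": 1,
  "grip_force": 15
}}

```text
clock: 4.5
tcp_pos: [0.4757, 0.2733, 0.0046]
orientation: [-0.642, 0.767, 0.0, -0.001]
force: [-0.2, 0.3, 0.2]
gripper_width: 0.0302
```

{"method": "drive_tool", "body": {
  "deltas": [0,0,0,0,0,0,0,0,0,0,0,0]
}}

```text
clock: 4.8
tcp_pos: [0.476, 0.2736, 0.0049]
orientation: [-0.642, 0.767, -0.0, -0.0]
force: [-0.7, 0.3, -0.0]
gripper_width: 0.0239
```

{"method": "drive_tool", "body": {
  "deltas": [0,0,-1,0,0,0,-2,0,0,0,-3,0,0,0,-4,0,0,0,-4,0,0,0,-4,0,0,0,0,0]
}}

```text
clock: 5.5
tcp_pos: [0.4792, 0.2755, 0.1919]
orientation: [-0.642, 0.767, -0.001, 0.007]
force: [0.1, 0.2, 0.1]
gripper_width: 0.0238
```

Run:
```python
from h import *
# tray from both views, rim corners
go((.525,-.283,.18),-100)
c,im=pic('wrist','w2.png')
```

```text
t 5.5 tcp [0.4792 0.2755 0.1919] yaw -100.09 tilt [ 0.0119  0.0064 -0.9999] j [ 0.5   0.29  1.66 -0.    1.17  2.25] 
 tool delta cm [ 54.19 -14.29   0.89] turn -0.0016
```

View pics/w2.png

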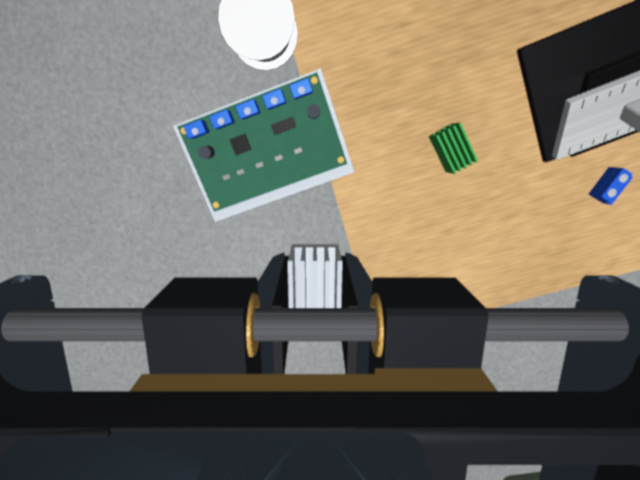

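The heat sink is held between the jaws, seen at (315,280) with a width of 23.8 mm. Moving it over the tray.

{"method": "drive_tool", "body": {
  "deltas": [3.87,-1.02,0,0,3.87,-1.02,0,0,3.87,-1.02,0,0,3.87,-1.02,0,0,3.87,-1.02,0,0,3.87,-1.02,0,0,3.87,-1.02,0,0,3.87,-1.02,0,0,3.87,-1.02,0,0,3.87,-1.02,0,0,3.87,-1.02,0,0,3.87,-1.02,0,0,3.87,-1.02,0,0,3.87,-1.02,0,0,0,0,0,0,0,0,0,0,0,0,0,0]
}}

```text
clock: 7.25
tcp_pos: [0.521, -0.2835, 0.1842]
orientation: [-0.642, 0.766, 0.001, -0.0]
force: [-0.5, 0.3, -1.4]
gripper_width: 0.024
```

Run:
```python
from h import *
go((.525,-.283,.04),-100)
c,im=pic('wrist','w3.png')
```

```text
t 7.25 tcp [ 0.521  -0.2835  0.1842] yaw -100.07 tilt [-0.0019  0.0015 -1.    ] j [-0.52  0.37  1.57  0.    1.21  1.23] 
 tool delta cm [-0.11 -0.42 14.42] turn -0.0012
```

View pics/w3.png

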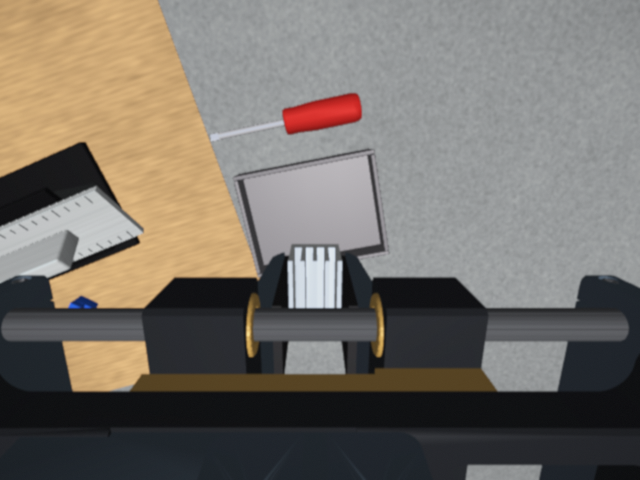

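Run:
```python
from h import *
c=cal('w3')
P=onz(c,[(237,178),(374,151),(387,251),(259,276)],.03); d=P-np.roll(P,-1,0); print(P,P.mean(0),np.linalg.norm(d,axis=1),np.degrees(np.arctan2(d[:,1],d[:,0])))
go((*P.mean(0)[:2],.011),-100)
```

```text
[[ 0.5694 -0.2197  0.03  ]
 [ 0.5713 -0.3449  0.03  ]
 [ 0.4767 -0.3448  0.03  ]
 [ 0.473  -0.2188  0.03  ]] [ 0.5226 -0.2821  0.03  ] [0.1252 0.0946 0.1261 0.0964] [ 90.8919  -0.0398 -88.3253 179.4841]
t 7.3 tcp [ 0.5212 -0.2834  0.1845] yaw -100.03 tilt [-0.0013  0.001  -1.    ] j [-0.52  0.37  1.57  0.    1.21  1.23] 
 tool delta cm [-0.14 -0.14 17.35] turn -0.0006
```

{"method": "drive_tool", "body": {
  "deltas": [-0.1,-0.1,3.5,0,0,0,4,0,0,0,4,0,0,0,2.5,0,0,0,1.5,0,0,0,1,0,0,0,0.7,0,0,0,0,0,0,0,0,0,0,0,0,0]
}}

```text
clock: 8.3
tcp_pos: [0.5235, -0.2842, 0.0141]
orientation: [-0.642, 0.767, -0.001, 0.0]
force: [-0.5, 0.4, -0.2]
gripper_width: 0.0237
```

{"method": "drive_tool", "body": {
  "deltas": [0,0,0.1,0,0,0,0,0,0,0,0,0]
}}

```text
clock: 8.6
tcp_pos: [0.5229, -0.284, 0.0123]
orientation: [-0.642, 0.767, -0.0, 0.0]
force: [-0.3, 1.2, -0.7]
gripper_width: 0.0237
```

{"method": "drive_tool", "body": {
  "deltas": [0,0,0,0,0,0,0,0,0,0,0,0,0,0,0,0,0,0,0,0],
  "grip": 0.55
}}

```text
clock: 9.1
tcp_pos: [0.5228, -0.2839, 0.0121]
orientation: [-0.642, 0.767, -0.0, -0.0]
force: [0.5, 0.1, -0.3]
gripper_width: 0.0411
```

{"method": "drive_tool", "body": {
  "deltas": [0,0,-1,0,0,0,-2,0,0,0,-4,0,0,0,-4,0,0,0,-4,0,0,0,-4,0,0,0,0,0]
}}

```text
clock: 9.8
tcp_pos: [0.5258, -0.2856, 0.2095]
orientation: [-0.642, 0.767, -0.006, 0.002]
force: [0.4, -0.8, -0.2]
gripper_width: 0.0411
```

Run:
```python
from h import *
go((.525,-.0,.26),-90)
c,im=pic('wrist','w4.png')
a,im=pic('scene','s4.png')
```

```text
t 9.8 tcp [ 0.5258 -0.2856  0.2095] yaw -100.1 tilt [ 0.012  -0.0069 -0.9999] j [-0.52  0.35  1.53 -0.    1.25  1.23] 
 tool delta cm [-28.08   5.02  -5.25] turn -0.1763
```

View pics/w4.png

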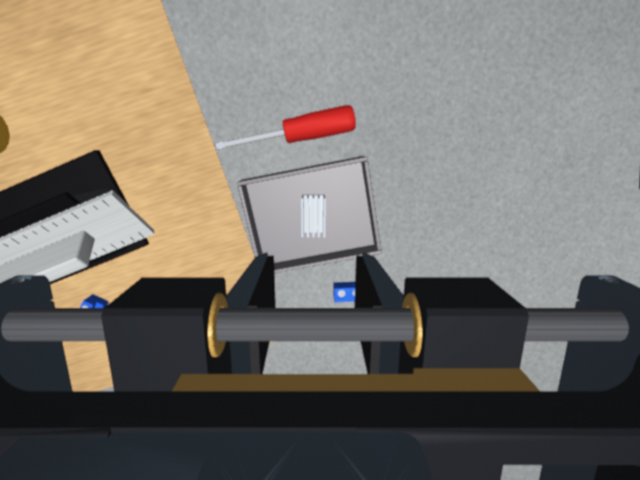

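The heat sink stands upright on the tray floor at (313,216). Next I'll look at the rest from above.

Run:
```python
from h import *
go((.44,.0,.29),-90)
```

```text
t 9.9 tcp [ 0.523  -0.284   0.2036] yaw -100.1 tilt [ 0.0024 -0.0014 -1.    ] j [-0.52  0.36  1.54 -0.    1.25  1.23] 
 tool delta cm [-26.5   13.13  -8.7 ] turn -0.1762
```

{"method": "drive_tool", "body": {
  "deltas": [-3.31,1.64,-1.09,0,-3.31,1.64,-1.09,0,-3.31,1.64,-1.09,0,-3.31,1.64,-1.09,0,-3.31,1.64,-1.09,0,-3.31,1.64,-1.09,0,-3.31,1.64,-1.09,0,-3.31,1.64,-1.09,0,0,0,0,-0.088,0,0,0,-0.088,0,0,0,0,0,0,0,0,0,0,0,0]
}}

```text
clock: 11.2
tcp_pos: [0.4398, -0.0004, 0.2885]
orientation: [-0.706, 0.708, 0.001, -0.001]
force: [-0.3, -0.9, -0.0]
gripper_width: 0.0412
```

Run:
```python
from h import *
go((.44,.0,.29),-90)
c,im=pic('wrist','w5.png')
```

```text
t 11.2 tcp [ 0.4398 -0.0004  0.2885] yaw -90.11 tilt [-0.0016 -0.     -1.    ] j [-0.03  0.06  1.71 -0.    1.37  1.55] 
 tool delta cm [-0.04 -0.02 -0.15] turn -0.0019
```

View pics/w5.png

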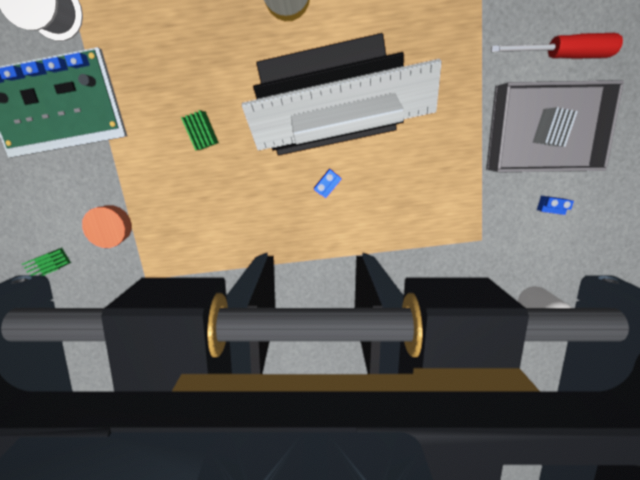

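Run:
```python
from h import *
im=cv2.imread('pics/w5.png'); cv2.imwrite('pics/w5c.png',cv2.resize(im[25:165,230:450],None,fx=3.6,fy=3.6,interpolation=cv2.INTER_CUBIC))
im=cv2.imread('pics/s4.png'); cv2.imwrite('pics/s4c.png',cv2.resize(im[225:325,290:400],None,fx=6,fy=6,interpolation=cv2.INTER_CUBIC)[:600])
```

```text
(no output)
```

View pics/w5c.png

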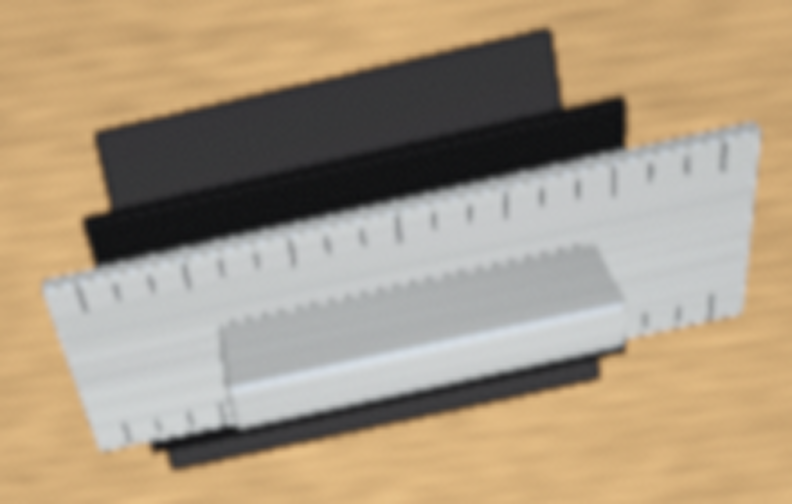

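View pics/s4c.png

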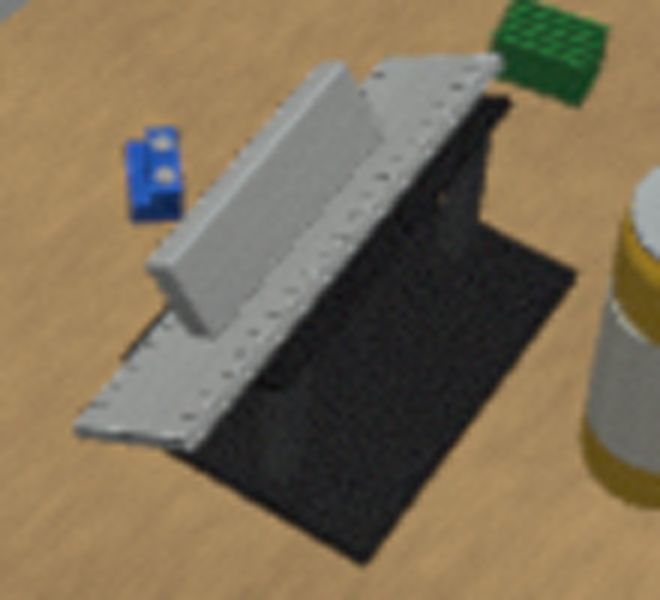

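Run:
```python
from h import *
w=cal('w5'); s=cal('s4')
N=['toprear+','toprear-','baserear+','baserear-','striprear+','striprear-','stripfront+','stripfront-']
W=np.array([(230,387),(625,303),(222,325),(590,246),(45,285),(760,127),(103,450),(743,315)])/3.6+[230,25]-.36
S=np.array([(345,66),(172,277),(382,135),(210,335),(500,62),(197,450),(382,62),(80,432)])/6+[290,225]-.4
T=tri(w,W,s,S)
for n,t in zip(N,T): print(n,t)
print(np.degrees(np.arctan2(*(T[0]-T[1])[[1,0]])),np.linalg.norm((T[0]-T[1])[:3]),np.linalg.norm((T[4]-T[5])[:3]),np.linalg.norm((T[4]-T[6])[:3]))
# assume strip model: heading psi; use wrist only with given heights
for z0 in (.045,.050):
  pass
```

```text
toprear+ [0.517  0.0213 0.0943 0.0003]
toprear- [ 0.5392 -0.0855  0.0913  0.0017]
baserear+ [0.5343 0.0246 0.0682 0.0002]
baserear- [ 0.555  -0.0808  0.0689  0.0013]
striprear+ [0.545  0.0738 0.0775 0.0009]
striprear- [ 0.5865 -0.1216  0.0775  0.0046]
stripfront+ [0.4985 0.0639 0.0466 0.    ]
stripfront- [ 0.5398 -0.1311  0.047   0.0044]
101.74395996793874 0.10912724474728604 0.19976133736367022 0.056677101182967135
```

Triangulation agrees with the given sizes: strip 200 × 56.7 mm and ridge 109 mm. It puts the underside centre near (0.5455, -0.028, 0.0575), with its y axis heading 102°. I only command turns about the tool's z, so the tool has to stay vertical. I'll pinch the ridge near its top with the jaws across it, so squeezing while rising turns it upright.

{"method": "drive_tool", "body": {
  "deltas": [0,0,0,-0.1485,0,0,0,-0.1485,0,0,0,-0.1485,0,0,0,-0.1485,0,0,0,-0.1485,0,0,0,-0.1485,0,0,0,-0.1485,0,0,0,-0.1485,0,0,0,-0.1485,0,0,0,-0.1485,0,0,0,-0.1485,0,0,0,-0.1485,0,0,0,0,0,0,0,0],
  "grip": 0.65
}}

```text
clock: 12.65
tcp_pos: [0.44, -0.0003, 0.2891]
orientation: [0.995, 0.103, -0.0, 0.0]
force: [0.6, 0.0, -0.7]
gripper_width: 0.0319
```

Run:
```python
from h import *
go((.5294,-.0314,.0745),12)
print(read_state()['gripper_width'])
```

```text
t 12.65 tcp [ 0.44   -0.0003  0.2891] yaw 11.87 tilt [-0.0002 -0.0001 -1.    ] j [-0.03  0.06  1.71 -0.    1.37 -0.23] 
 tool delta cm [ 8.11  4.88 21.46] turn -0.0022
0.03187979151502716
```

{"method": "drive_tool", "body": {
  "deltas": [2.7,1.63,3,0,2.7,1.63,3,0,2.71,1.62,3,0,0,0,4,0,0,0,4,0,0,0,0,0,0,0,0,0,0,0,0,0],
  "grip": 0.67
}}

```text
clock: 13.45
tcp_pos: [0.5313, -0.0311, 0.1216]
orientation: [0.994, 0.105, 0.002, 0.0]
force: [-0.1, -0.1, -0.2]
gripper_width: 0.0301
```

Run:
```python
from h import *
go((.5294,-.0314,.0745),12)
print(read_state()['gripper_width'])
pic('wrist','w6.png'); c,im=pic('side','d6.png'); c,im2=pic('scene','s6.png')
a=cv2.resize(im[180:320,220:360],(560,560),interpolation=cv2.INTER_CUBIC)
cv2.imwrite('pics/d6c.png',a)
```

```text
t 13.45 tcp [ 0.5313 -0.0311  0.1216] yaw 12.04 tilt [ 0.0046 -0.0004 -1.    ] j [-0.08  0.33  1.8  -0.    1.01 -0.29] 
 tool delta cm [-0.21 -0.01  4.71] turn 0.0007
0.030147989978227898
```

View pics/w6.png

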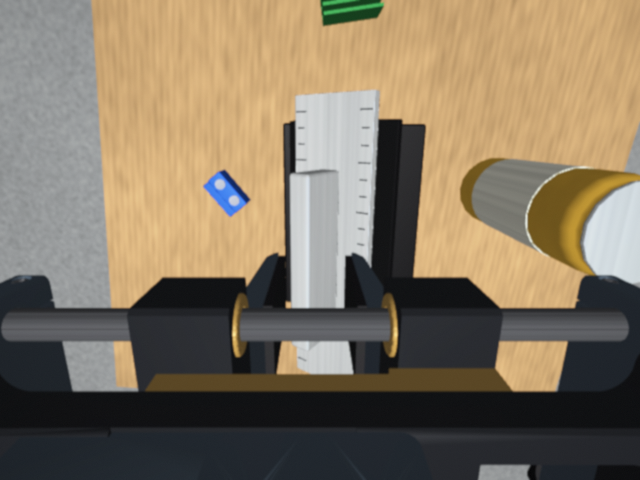

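View pics/d6c.png

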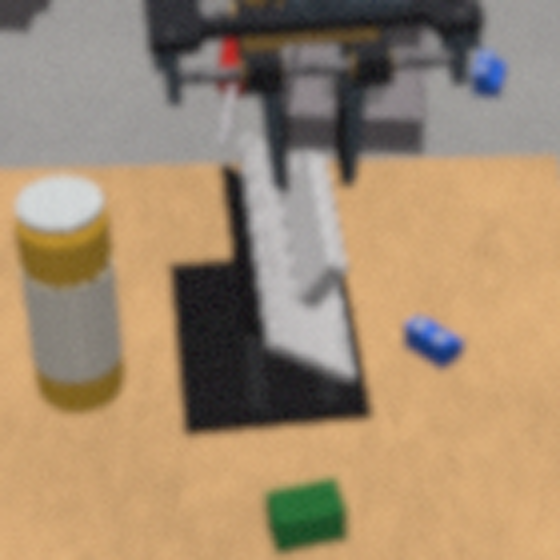

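{"method": "drive_tool", "body": {
  "deltas": [0,0,1,0,0,0,1,0,0,0,0.8,0,0,0,0.6,0,0,0,0.3,0,0,0,0.2,0,0,0,0,0,0,0,0,0,0,0,0,0]
}}

```text
clock: 14.5
tcp_pos: [0.5298, -0.0309, 0.0805]
orientation: [0.994, 0.105, 0.0, 0.0]
force: [0.4, -0.6, -0.5]
gripper_width: 0.0297
```

{"method": "drive_tool", "body": {
  "deltas": [0,0,0.2,0,0,0,0.1,0,0,0,0.1,0,0,0,0.1,0,0,0,0,0,0,0,0,0]
}}

```text
clock: 15.1
tcp_pos: [0.5296, -0.0309, 0.0752]
orientation: [0.994, 0.105, -0.0, 0.0]
force: [-0.7, 0.2, 0.5]
gripper_width: 0.0303
```

Run:
```python
from h import *
go((.5294,-.0314,.0745),12)
s=read_state();print(s['gripper_width'],s['force'])
c,im=pic('side','d7.png'); pic('wrist','w7.png')
a=cv2.resize(im[180:320,220:360],(560,560),interpolation=cv2.INTER_CUBIC)
cv2.imwrite('pics/d7c.png',a)
```

```text
t 15.1 tcp [ 0.5296 -0.0309  0.0752] yaw 12.09 tilt [-0.     -0.0001 -1.    ] j [-0.08  0.38  1.86 -0.    0.9  -0.29] 
 tool delta cm [-0.03  0.04  0.07] turn 0.0015
0.030313944470946586 [-0.6914  0.2038  0.4611]
```

View pics/w7.png

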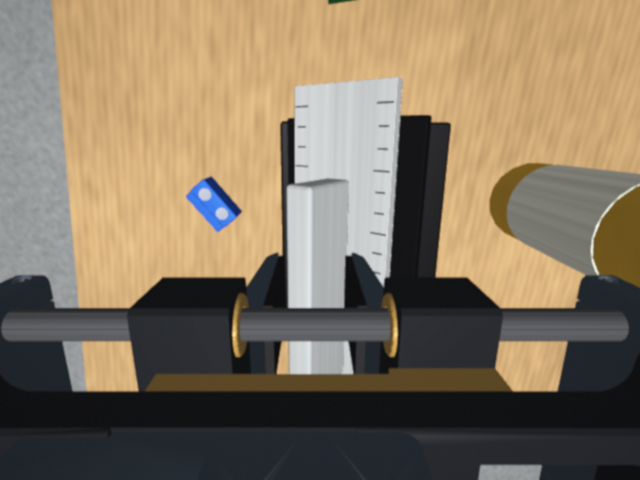

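{"method": "drive_tool", "body": {
  "deltas": [0,0,0.1,0,0,0,0.1,0,0,0,0,0,0,0,0,0]
}}

```text
clock: 15.6
tcp_pos: [0.5297, -0.0309, 0.0733]
orientation: [0.994, 0.105, 0.0, 0.0]
force: [0.6, 0.3, 0.1]
gripper_width: 0.0299
```

{"method": "drive_tool", "body": {
  "deltas": [0,0,0.1,0,0,0,0.1,0,0,0,0,0,0,0,0,0]
}}

```text
clock: 16.0
tcp_pos: [0.5299, -0.0309, 0.0727]
orientation: [0.994, 0.105, 0.001, 0.0]
force: [-2.0, 0.5, 10.4]
gripper_width: 0.0302
```

The fingertips touch the strip at z≈0.0728, as predicted. I'll back off 1 mm, close gently, then lift slowly.

{"method": "drive_tool", "body": {
  "deltas": [0,0,-0.15,0,0,0,0,0,0,0,0,0,0,0,0,0,0,0,0,0,0,0,0,0],
  "grip": 1,
  "grip_force": 12
}}

```text
clock: 16.6
tcp_pos: [0.5303, -0.0309, 0.0734]
orientation: [0.994, 0.105, 0.001, 0.0]
force: [-0.4, 1.2, 7.1]
gripper_width: 0.0274
```

{"method": "drive_tool", "body": {
  "deltas": [0,0,-0.1,0,0,0,-0.1,0,0,0,-0.1,0,0,0,-0.1,0],
  "grip_force": 20
}}

```text
clock: 17.0
tcp_pos: [0.5301, -0.031, 0.0769]
orientation: [0.994, 0.105, 0.001, 0.0]
force: [1.5, 0.7, 3.2]
gripper_width: 0.0242
```

Run:
```python
from h import *
s=read_state();print(s['gripper_width'],s['force'],s['torque'])
pic('wrist','w8.png')
c,im=pic('side','d8.png')
cv2.imwrite('pics/d8c.png',cv2.resize(im[180:320,220:360],(560,560),interpolation=cv2.INTER_CUBIC))
```

```text
0.024243110020669728 [1.4818 0.6914 3.198 ] [ 0.0566 -0.6168 -0.091 ]
```

View pics/w8.png

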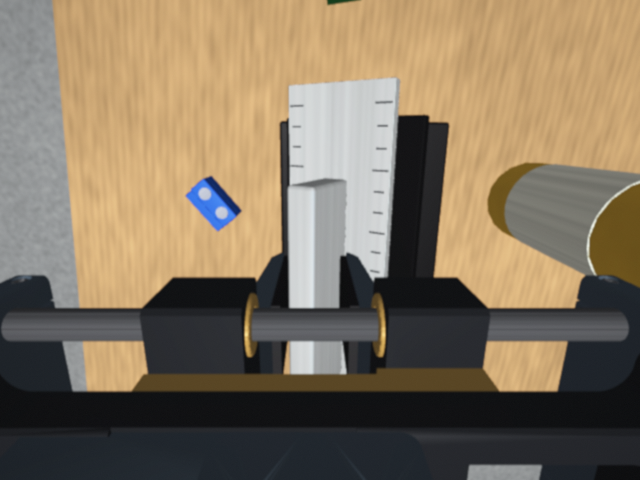

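View pics/d8c.png

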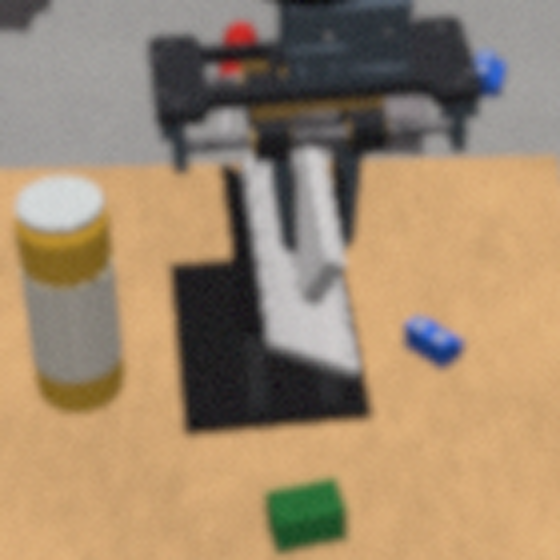

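It has begun turning: the front edge has lifted and the opening is down to 24 mm. I'll keep lifting and squeezing.

{"method": "drive_tool", "body": {
  "deltas": [0,0,-0.1,0,0,0,-0.1,0,0,0,-0.1,0,0,0,-0.1,0,0,0,-0.1,0,0,0,-0.1,0,0,0,-0.1,0,0,0,-0.1,0],
  "grip_force": 30
}}

```text
clock: 17.9
tcp_pos: [0.5287, -0.0311, 0.0848]
orientation: [0.994, 0.105, -0.001, 0.0]
force: [-0.7, -1.6, 5.8]
gripper_width: 0.0187
```

Run:
```python
from h import *
s=read_state();print(s['gripper_width'],s['force'],s['torque'])
pic('wrist','w9.png')
c,im=pic('side','d9.png')
cv2.imwrite('pics/d9c.png',cv2.resize(im[180:320,220:360],(560,560),interpolation=cv2.INTER_CUBIC))
```

```text
0.018679513078469757 [-0.7495 -1.6067  5.7905] [-0.0987 -0.1172 -0.0513]
```

View pics/w9.png

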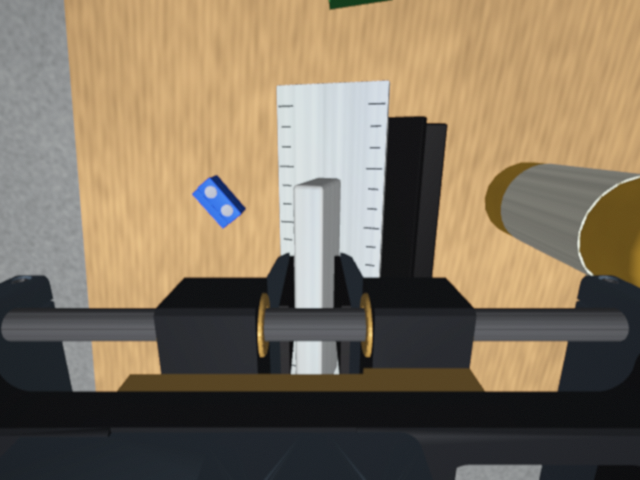

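View pics/d9c.png

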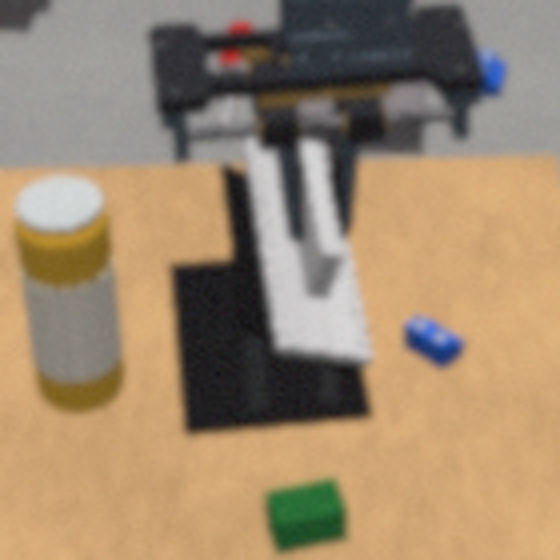

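The method is working and the ridge is turning upright, with the opening now 18.7 mm. I'll continue.

{"method": "drive_tool", "body": {
  "deltas": [0,0,-0.15,0,0,0,-0.15,0,0,0,-0.15,0,0,0,-0.15,0,0,0,-0.15,0,0,0,-0.15,0,0,0,-0.15,0,0,0,-0.15,0,0,0,0,0,0,0,0,0],
  "grip_force": 45
}}

```text
clock: 19.0
tcp_pos: [0.5294, -0.0309, 0.0965]
orientation: [0.994, 0.105, -0.0, -0.0]
force: [0.1, 0.2, -2.5]
gripper_width: 0.0137
```

{"method": "drive_tool", "body": {
  "deltas": [0,0,-0.5,0,0,0,-1,0,0,0,-1.5,0,0,0,-2,0,0,0,-2,0,0,0,-1.5,0,0,0,0,0,0,0,0,0]
}}

```text
clock: 19.8
tcp_pos: [0.5295, -0.0309, 0.1821]
orientation: [0.994, 0.105, 0.0, 0.0]
force: [-0.2, 0.4, -2.1]
gripper_width: 0.0137
```

Run:
```python
from h import *
s=read_state();print(s['gripper_width'],s['force'],s['torque'],s['tcp_pos'])
pic('wrist','w10.png')
c,im=pic('side','d10.png')
cv2.imwrite('pics/d10c.png',cv2.resize(im[130:300,220:390],(595,595),interpolation=cv2.INTER_CUBIC))
```

```text
0.01370615965570158 [-0.2195  0.3655 -2.0646] [-0.0488 -0.1113  0.0153] [ 0.5295 -0.0309  0.1821]
```

View pics/w10.png

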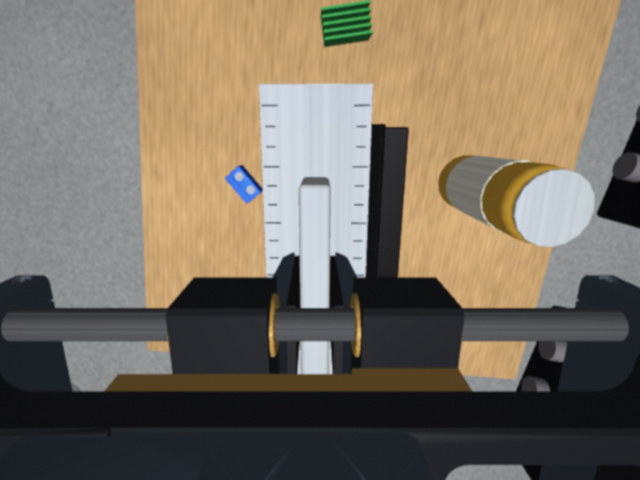

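View pics/d10c.png

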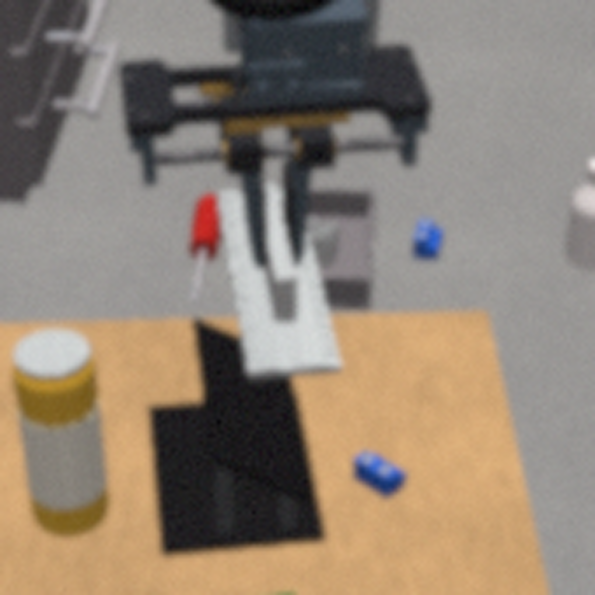

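The straightedge hangs level and aligned with the jaws: the ridge runs parallel to the pads, the opening is 13.7 mm, and the strip end shows at (260–373, 85). Now I'll measure how it sits in the tool.

Run:
```python
from h import *
im=cv2.imread('pics/w10.png'); c=cal('w10')
g=cv2.cvtColor(im,cv2.COLOR_BGR2HSV)
m=((g[...,1]<50)&(g[...,2]>150)).astype(np.uint8)
for r in (90,100,110,130,150): 
    x=np.flatnonzero(m[r,240:400])+240; print(r,x[0],x[-1],end='; ')
col=np.flatnonzero(m[:150,315]);print('top row at col315',col[0])
cv2.imwrite('pics/w10c.png',cv2.resize(im[70:200,240:400],None,fx=4,fy=4,interpolation=cv2.INTER_CUBIC))
tcp=np.array([.5295,-.0309,.1821]); q=R.from_quat(read_state()['orientation'])
for z in (.020,.022,.024,.026,.028):
    P=onz(c,[(260,85),(373,84.5)],tcp[2]-z); L=q.inv().apply(P-tcp)*1000
    print(z,L.round(1).tolist(),np.linalg.norm(P[0]-P[1]))
```

```text
90 259 372; 100 259 372; 110 260 371; 130 261 370; 150 261 369; top row at col315 84
0.02 [[-27.4, -99.5, 20.1], [28.8, -99.7, 20.0]] 0.056197547441449655
0.022 [[-27.7, -99.8, 22.1], [29.1, -100.0, 22.0]] 0.05678689732063262
0.024 [[-28.0, -100.0, 24.1], [29.4, -100.2, 24.0]] 0.0573762471998156
0.026 [[-28.3, -100.3, 26.1], [29.7, -100.5, 26.0]] 0.05796559707899851
0.028 [[-28.5, -100.5, 28.1], [30.0, -100.8, 28.0]] 0.0585549469581816
```

View pics/w10c.png

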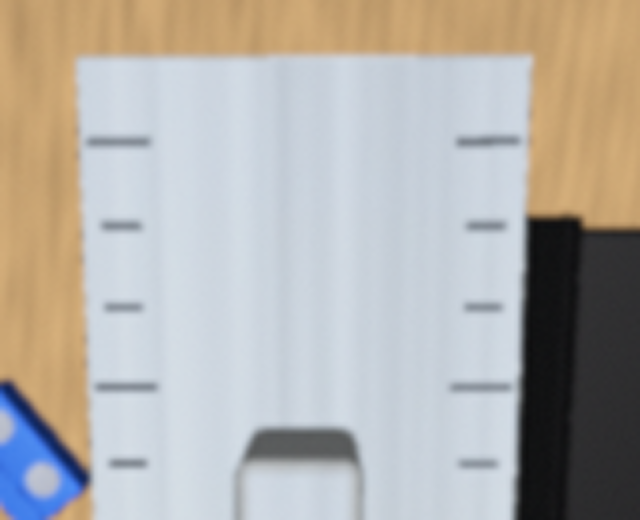

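Run:
```python
from h import *
def fit(fn,p0,p1,h=5):
    im=cv2.GaussianBlur(cv2.imread(f'pics/{fn}.png'),(3,3),0)[...,0].astype(float); c=cal(fn)
    pts=[]
    for t in np.linspace(.06,.94,60):
        x=p0[0]+t*(p1[0]-p0[0]); y=p0[1]+t*(p1[1]-p0[1]); 
        ys=np.arange(y-h,y+h,.25); v=cv2.remap(im.astype(np.float32),np.full_like(ys,x,dtype=np.float32)[None],ys.astype(np.float32)[None],1)[0]
        gr=np.gradient(v); k=np.argmin(gr); pts.append((x,ys[k]))
    P=onz(c,pts,.008)[:,:2]
    l=cv2.fitLine(P.astype(np.float32),cv2.DIST_HUBER,0,1e-4,1e-4).ravel(); d=l[:2]*np.sign(l[1]); n=np.array([d[1],-d[0]])
    print(fn,'heading',np.degrees(np.arctan2(d[1],d[0])),'res mm',(np.std((P-l[2:])@n)*1e3).round(2),'x at y=.3065',l[2]+(.3065-l[3])*d[0]/d[1])
fit('w1',(213,139),(337,118)); fit('w2',(215.5,220),(353,173))
c=cal('w2');s=read_state()
B=onz(c,[(215.5,220.5),(353,172.5)],.008);print(B,np.linalg.norm(B[0]-B[1]),B.mean(0))
c=cal('w1');B=onz(c,[(212.5,139),(337,118.5)],.008);print(B.mean(0))
```

```text
w1 heading 99.56679 res mm 0.33 x at y=.3065 0.50143754
w2 heading 99.53286 res mm 0.34 x at y=.3065 0.5013764
[[0.4897 0.379  0.008 ]
 [0.5132 0.2335 0.008 ]] 0.14730520205148184 [0.5014 0.3062 0.008 ]
[0.5017 0.3064 0.008 ]
```

Run:
```python
from h import *
e=np.array([.5014,.3063]);n=np.array([np.cos(np.radians(9.5)),np.sin(np.radians(9.5))])
p=e-n*.0370; print(p)
go((*p,.07),9.5)
```

```text
[0.4649 0.3002]
t 19.9 tcp [ 0.5289 -0.0309  0.1809] yaw 12.09 tilt [-0.0018  0.     -1.    ] j [-0.08  0.27  1.72 -0.    1.15 -0.29] 
 tool delta cm [  0.7  -33.71  11.11] turn 0.0452
```

{"method": "drive_tool", "body": {
  "deltas": [0.06,-1.5,0,0,0.06,-2.5,0,0,0.06,-3,0,0,0.06,-3,0,0,0.06,-3,0,0,0.06,-3,0,0,0.06,-3,0,0,0.06,-3,0,0,0.06,-3,0,0,0.06,-3,0,0,0.05,-2.5,0,0,0.05,-2.2,0,0,0,-1,0,0.045,0,0,0,0,0,0,1,0,0,0,2,0,0,0,2,0,0,0,2,0,0,0,0,0,0,0,0,0]
}}

```text
clock: 21.9
tcp_pos: [0.4657, 0.2994, 0.1113]
orientation: [0.997, 0.083, -0.001, 0.0]
force: [0.3, -1.1, -2.2]
gripper_width: 0.0137
```

Run:
```python
from h import *
go((.4649,.3002,.07),9.55); print(read_state()['gripper_width'])
pic('wrist','w11.png'); c,im=pic('side','d11.png')
cv2.imwrite('pics/d11c.png',cv2.resize(im[280:440,230:400],None,fx=3.5,fy=3.5,interpolation=cv2.INTER_CUBIC))
```

```text
t 21.9 tcp [0.4657 0.2994 0.1113] yaw 9.49 tilt [-0.001  -0.0008 -1.    ] j [ 0.55  0.37  1.76 -0.    1.01  0.39] 
 tool delta cm [-0.06 -0.09  4.13] turn -0.0011
0.01373720330281094
```

View pics/w11.png

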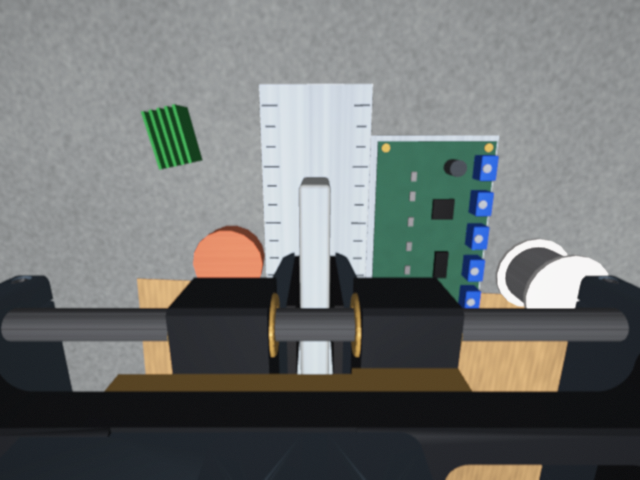

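View pics/d11c.png

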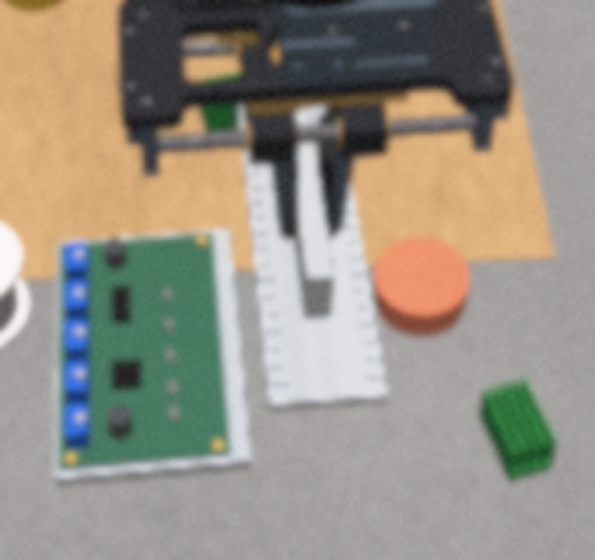

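The strip runs parallel to the board's front edge, between the board and the tin at (230,252), with clearance on both sides. Lowering to just above the bench.

{"method": "drive_tool", "body": {
  "deltas": [0,0,1.5,0,0,0,2,0,0,0,2,0,0,0,1.2,0,0,0,0.6,0,0,0,0.3,0,0,0,0,0,0,0,0,0,0,0,0,0]
}}

```text
clock: 22.9
tcp_pos: [0.4663, 0.3004, 0.0364]
orientation: [0.997, 0.083, 0.001, -0.0]
force: [-0.4, -0.3, -2.0]
gripper_width: 0.0136
```

Run:
```python
from h import *
go((.4649,.3002,.03),9.55); s=read_state();print(s['force'])
c,im=pic('wrist','w12.png')
cv2.imwrite('pics/w12c.png',cv2.resize(im[60:280,240:420],None,fx=2.7,fy=2.7,interpolation=cv2.INTER_CUBIC))
```

```text
t 22.9 tcp [0.4663 0.3004 0.0364] yaw 9.51 tilt [ 0.0013  0.0007 -1.    ] j [ 0.55  0.46  1.85 -0.    0.83  0.39] 
 tool delta cm [-0.14 -0.01  0.64] turn -0.0007
[-0.3668 -0.3338 -2.0055]
```

View pics/w12c.png

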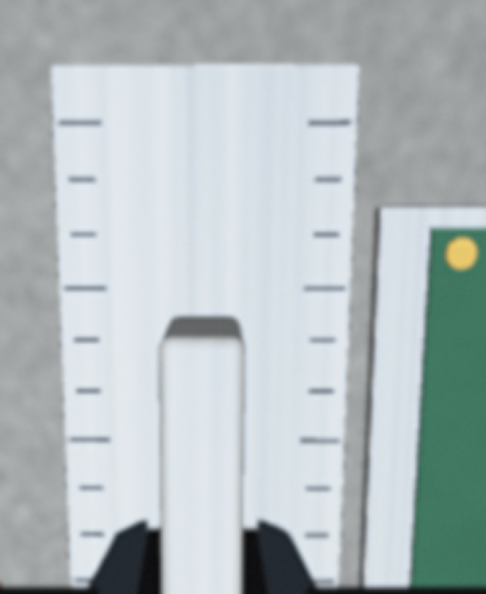

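{"method": "drive_tool", "body": {
  "deltas": [0,0,0.3,0,0,0,0.2,0,0,0,0.1,0,0,0,0,0,0,0,0,0]
}}

```text
clock: 23.45
tcp_pos: [0.4658, 0.3, 0.0296]
orientation: [0.997, 0.083, -0.0, 0.0]
force: [-0.6, 0.4, -2.6]
gripper_width: 0.0136
```

{"method": "drive_tool", "body": {
  "deltas": [0,0,0.1,0,0,0,0,0,0,0,0,0]
}}

```text
clock: 23.75
tcp_pos: [0.4659, 0.3001, 0.0287]
orientation: [0.997, 0.083, 0.0, 0.0]
force: [0.4, -0.2, -2.6]
gripper_width: 0.0137
```

{"method": "drive_tool", "body": {
  "deltas": [0,0,0.1,0,0,0,0,0,0,0,0,0]
}}

```text
clock: 24.05
tcp_pos: [0.4658, 0.3, 0.0277]
orientation: [0.997, 0.083, -0.0, 0.0]
force: [-0.3, 0.9, -2.7]
gripper_width: 0.0138
```

{"method": "drive_tool", "body": {
  "deltas": [0,0,0.1,0,0,0,0,0,0,0,0,0]
}}

```text
clock: 24.35
tcp_pos: [0.4658, 0.3, 0.0267]
orientation: [0.997, 0.083, -0.0, 0.0]
force: [0.3, 0.4, -3.3]
gripper_width: 0.0136
```

```bash
cat > gap.py <<'E'
from h import *
import sys
def fitc(im,p0,p1,sgn,h=6):
    pts=[]
    for t in np.linspace(0,1,50):
        x=p0[0]+t*(p1[0]-p0[0]); y=p0[1]+t*(p1[1]-p0[1])
        xs=np.arange(x-h,x+h,.2).astype(np.float32); v=cv2.remap(im,xs[None],np.full_like(xs,y)[None],1)[0]
        k=np.argmin(sgn*np.gradient(v)); pts.append((xs[k],y))
    return np.array(pts)
E
python3 - <<'E'
from h import *
s=read_state();print(s['force'],s['tcp_pos'])
c,im=pic('wrist','w13.png')
cv2.imwrite('pics/w13c.png',cv2.resize(im[80:280,330:420],None,fx=3,fy=3,interpolation=cv2.INTER_CUBIC))
for r in range(140,280,20): print(r,im[r,355:390,0].tolist())
E
```

```text
[ 0.3396  0.3608 -3.3444] [0.4658 0.3    0.0267]
140 [232, 232, 232, 233, 233, 232, 231, 231, 232, 233, 234, 234, 234, 234, 229, 204, 176, 167, 167, 168, 169, 168, 168, 166, 165, 166, 163, 145, 113, 112, 164, 216, 230, 230, 231]
160 [232, 233, 233, 233, 233, 232, 231, 232, 233, 235, 235, 235, 235, 233, 220, 186, 166, 163, 164, 166, 166, 166, 166, 166, 166, 165, 149, 115, 110, 160, 214, 230, 230, 231, 231]
180 [233, 233, 233, 233, 233, 232, 232, 233, 234, 235, 235, 236, 234, 219, 177, 156, 161, 165, 167, 168, 167, 167, 165, 164, 162, 150, 116, 107, 158, 212, 229, 229, 230, 231, 231]
200 [233, 233, 233, 232, 231, 231, 232, 234, 235, 235, 235, 234, 225, 186, 165, 165, 168, 168, 169, 170, 169, 168, 169, 167, 153, 118, 106, 156, 211, 229, 230, 231, 231, 231, 231]
220 [232, 232, 232, 231, 231, 232, 233, 234, 235, 234, 234, 230, 206, 178, 169, 167, 166, 167, 167, 167, 167, 166, 162, 147, 116, 105, 153, 210, 229, 230, 231, 231, 231, 231, 230]
240 [181, 180, 180, 179, 179, 181, 192, 214, 231, 234, 230, 209, 178, 164, 164, 166, 168, 169, 169, 168, 167, 167, 156, 126, 109, 152, 210, 229, 230, 230, 231, 231, 231, 229, 228]
260 [229, 229, 228, 228, 229, 231, 232, 234, 234, 232, 218, 188, 171, 170, 170, 171, 169, 169, 167, 168, 167, 156, 125, 107, 150, 208, 229, 230, 231, 231, 231, 230, 229, 228, 228]
```

View pics/w13c.png

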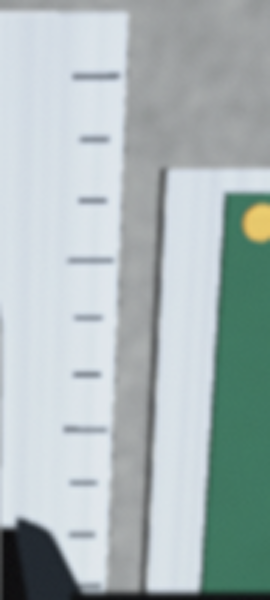

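```bash
cat >> gap.py <<'E'
def gap(fn,zs=.006,sx=(370,365.5),bx=(385.3,379.7),rows=(140,260),h=4):
    im=cv2.GaussianBlur(cv2.imread(f'pics/{fn}.png')[...,0],(3,3),0).astype(np.float32); c=cal(fn)
    a=fitc(im,(sx[0],rows[0]),(sx[1],rows[1]),1,h); b=fitc(im,(bx[0],rows[0]),(bx[1],rows[1]),-1,h)
    A=onz(c,a,zs)[:,:2];B=onz(c,b,.008)[:,:2]
    la=cv2.fitLine(A.astype(np.float32),cv2.DIST_HUBER,0,1e-4,1e-4).ravel();lb=cv2.fitLine(B.astype(np.float32),cv2.DIST_HUBER,0,1e-4,1e-4).ravel()
    d=lb[:2]*np.sign(lb[1]);da=la[:2]*np.sign(la[1]); n=np.array([d[1],-d[0]])
    g=lambda P:((lb[2:]-P)@n)*1e3
    print('strip heading',np.degrees(np.arctan2(da[1],da[0])),'edge heading',np.degrees(np.arctan2(d[1],d[0])),'gap mm at rows',g(A[0]),g(A[-1]),'ypos',A[0],A[-1])
    # extrapolate to the plate corners
    e=np.array([.5014,.3063])
    for t in (-.075,.075):
        q=e+d*t; P=la[2:]+da*((q-la[2:])@da); print('gap at plate end',t,g(P))
E
python3 -c "
from gap import *
gap('w13');gap('w13',zs=.007)"
```

```text
strip heading 99.51627 edge heading 99.56489 gap mm at rows 7.243772731378906 7.422166629532911 ypos [0.4819 0.3768] [0.4926 0.3118]
gap at plate end -0.075 7.457760236246698
gap at plate end 0.075 7.330497625748353
strip heading 99.516754 edge heading 99.56489 gap mm at rows 7.3948909310065 7.572353087966018 ypos [0.4817 0.3767] [0.4924 0.3121]
gap at plate end -0.075 7.6075236614576625
gap at plate end 0.075 7.4815140855415985
```

{"method": "drive_tool", "body": {
  "deltas": [0,0,0.05,0,0,0,0,0,0,0,0,0]
}}

```text
clock: 24.7
tcp_pos: [0.4658, 0.3, 0.0262]
orientation: [0.997, 0.083, -0.0, 0.0]
force: [0.4, -0.1, -3.3]
gripper_width: 0.0136
```

{"method": "drive_tool", "body": {
  "deltas": [0,0,0.05,0,0,0,0,0,0,0,0,0]
}}

```text
clock: 25.0
tcp_pos: [0.4659, 0.3, 0.0257]
orientation: [0.997, 0.083, 0.0, 0.0]
force: [0.3, 0.3, -2.2]
gripper_width: 0.0138
```

{"method": "drive_tool", "body": {
  "deltas": [0,0,0.05,0,0,0,0,0,0,0,0,0]
}}

```text
clock: 25.3
tcp_pos: [0.4658, 0.3, 0.0252]
orientation: [0.997, 0.083, -0.0, 0.0]
force: [-0.2, -0.3, -2.9]
gripper_width: 0.0139
```

{"method": "drive_tool", "body": {
  "deltas": [0,0,0.05,0,0,0,0,0,0,0,0,0]
}}

```text
clock: 25.6
tcp_pos: [0.4658, 0.3, 0.0247]
orientation: [0.997, 0.083, -0.0, 0.0]
force: [0.8, -0.5, -1.9]
gripper_width: 0.014
```

{"method": "drive_tool", "body": {
  "deltas": [0,0,0.05,0,0,0,0,0,0,0,0,0]
}}

```text
clock: 25.9
tcp_pos: [0.4659, 0.3, 0.0242]
orientation: [0.997, 0.083, 0.0, 0.0]
force: [-0.2, -0.3, -2.7]
gripper_width: 0.0136
```

{"method": "drive_tool", "body": {
  "deltas": [0,0,0.1,0,0,0,0,0,0,0,0,0]
}}

```text
clock: 26.2
tcp_pos: [0.466, 0.3001, 0.0233]
orientation: [0.997, 0.083, 0.0, -0.0]
force: [0.8, 0.6, -1.0]
gripper_width: 0.0139
```

{"method": "drive_tool", "body": {
  "deltas": [0,0,0.1,0,0,0,0,0,0,0,0,0]
}}

```text
clock: 26.5
tcp_pos: [0.4663, 0.3002, 0.023]
orientation: [0.997, 0.083, 0.001, -0.0]
force: [-0.4, -1.6, 5.1]
gripper_width: 0.0142
```

{"method": "drive_tool", "body": {
  "deltas": [0,0,-0.08,0,0,0,0,0,0.25,0,0,0,0.2,0,0,0,0,0,0,0,0,0,0,0]
}}

```text
clock: 27.1
tcp_pos: [0.4699, 0.3007, 0.0229]
orientation: [0.997, 0.083, -0.0, 0.0]
force: [-2.8, -0.6, 3.4]
gripper_width: 0.0138
```

Run:
```python
from gap import *
s=read_state();print(s['force'],s['tcp_pos'])
c,im=pic('wrist','w14.png')
for r in (140,260): print(r,im[r,355:392,0].tolist())
```

```text
[-2.8011 -0.592   3.3948] [0.4699 0.3007 0.0229]
140 [232, 233, 233, 233, 233, 231, 231, 232, 233, 233, 234, 235, 234, 232, 219, 188, 169, 165, 166, 166, 155, 124, 109, 152, 209, 229, 230, 230, 231, 231, 231, 231, 230, 230, 229, 230, 230]
260 [229, 228, 228, 229, 230, 232, 234, 235, 234, 225, 191, 171, 170, 168, 168, 155, 125, 122, 170, 216, 230, 230, 231, 231, 231, 230, 229, 228, 228, 229, 230, 229, 228, 228, 229, 221, 180]
```

```bash
python3 -c "
from gap import *
gap('w14',zs=.006,sx=(369.8,364.7),bx=(378.6,373.3),h=3)"
```

```text
strip heading 99.43756 edge heading 99.62538 gap mm at rows 4.163067628821175 4.456762737258498 ypos [0.4849 0.3773] [0.4954 0.3136]
gap at plate end -0.075 4.582398270262808
gap at plate end 0.075 4.090698776116891
```

{"method": "drive_tool", "body": {
  "deltas": [0,0,-0.05,-0.002,0.15,0,0,0,0.17,0,0,0,0,0,0,0,0,0,0,0]
}}

```text
clock: 27.65
tcp_pos: [0.4738, 0.3013, 0.0233]
orientation: [0.996, 0.084, 0.0, 0.0]
force: [0.4, 0.2, -1.7]
gripper_width: 0.0137
```

Run:
```python
from gap import *
s=read_state();print(s['force'],s['tcp_pos'])
c,im=pic('wrist','w15.png')
for r in (140,260): print(r,im[r,355:392,0].tolist())
```

```text
[ 0.3779  0.247  -1.7393] [0.4738 0.3013 0.0233]
140 [232, 232, 233, 233, 233, 232, 231, 231, 233, 233, 234, 235, 235, 233, 219, 187, 203, 227, 230, 230, 231, 231, 231, 231, 231, 230, 229, 230, 231, 231, 230, 229, 228, 229, 230, 231, 232]
260 [229, 228, 228, 228, 230, 232, 234, 235, 235, 225, 191, 191, 220, 229, 231, 231, 231, 231, 230, 229, 228, 228, 229, 230, 229, 229, 229, 230, 217, 165, 109, 95, 97, 98, 96, 97, 97]
```

{"method": "drive_tool", "body": {
  "deltas": [0.03,0,0,0,0,0,0,0,0,0,0,0]
}}

```text
clock: 28.0
tcp_pos: [0.4738, 0.3014, 0.0235]
orientation: [0.996, 0.084, 0.0, 0.0]
force: [-0.2, -0.0, -3.0]
gripper_width: 0.0138
```

{"method": "drive_tool", "body": {
  "deltas": [0.03,0,0,0,0,0,0,0,0,0,0,0]
}}

```text
clock: 28.3
tcp_pos: [0.4738, 0.3014, 0.0235]
orientation: [0.996, 0.084, -0.0, 0.0]
force: [-0.2, 0.2, -2.3]
gripper_width: 0.0137
```

Run:
```python
from gap import *
s=read_state();print(s['force'],s['torque'],s['tcp_pos'])
c,im=pic('wrist','w16.png')
cv2.imwrite('pics/w16c.png',cv2.resize(im[110:280,335:405],None,fx=3.5,fy=3.5,interpolation=cv2.INTER_CUBIC))
for r in (140,200,260): print(r,im[r,360:380,0].tolist())
```

```text
[-0.2264  0.2303 -2.2904] [-0.013   0.0874 -0.0548] [0.4738 0.3014 0.0235]
140 [232, 231, 231, 232, 233, 234, 234, 235, 233, 218, 183, 201, 226, 230, 231, 231, 231, 231, 231, 230]
200 [232, 233, 235, 235, 235, 235, 233, 220, 198, 216, 229, 230, 231, 231, 232, 231, 230, 229, 228, 229]
260 [232, 234, 235, 234, 225, 199, 209, 226, 230, 230, 231, 232, 231, 230, 229, 228, 229, 230, 230, 229]
```

View pics/w16c.png

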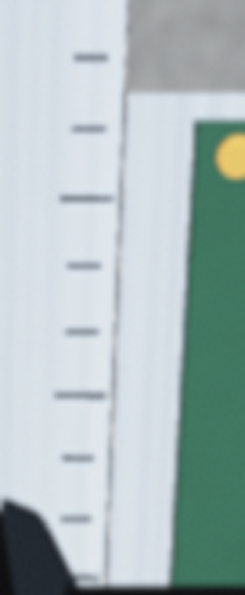

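{"method": "drive_tool", "body": {
  "deltas": [0.04,0,0,0,0,0,0,0,0,0,0,0]
}}

```text
clock: 28.65
tcp_pos: [0.4739, 0.3013, 0.0234]
orientation: [0.996, 0.084, -0.001, 0.0]
force: [-2.0, -0.2, -0.7]
gripper_width: 0.0137
```

{"method": "drive_tool", "body": {
  "deltas": [0.04,0,0,0,0,0,0,0,0,0,0,0]
}}

```text
clock: 28.95
tcp_pos: [0.474, 0.3013, 0.0234]
orientation: [0.996, 0.084, -0.001, 0.0]
force: [-5.9, -0.1, -0.6]
gripper_width: 0.0137
```

The strip is against the edge: the x force rose to about 6 N and the TCP stopped. I'll ease the push, seat it on the bench and check.

{"method": "drive_tool", "body": {
  "deltas": [-0.03,0,0.04,0,0,0,0.03,0,0,0,0,0,0,0,0,0]
}}

```text
clock: 29.35
tcp_pos: [0.474, 0.3013, 0.023]
orientation: [0.996, 0.084, -0.001, 0.0]
force: [-5.8, -1.2, 2.7]
gripper_width: 0.0135
```

Run:
```python
from gap import *
s=read_state();print(s['force'],s['torque'],s['tcp_pos'])
c,im=pic('wrist','w17.png')
for r in (140,200,260): print(r,im[r,360:380,0].tolist())
```

```text
[-5.8443 -1.1934  2.6983] [-0.0978  1.0586 -0.0433] [0.474  0.3013 0.023 ]
140 [232, 231, 231, 233, 234, 234, 235, 235, 232, 210, 176, 202, 228, 230, 231, 231, 231, 231, 231, 230]
200 [231, 233, 235, 235, 235, 235, 227, 195, 188, 217, 230, 231, 231, 231, 232, 232, 230, 229, 228, 229]
260 [232, 234, 235, 234, 219, 186, 205, 227, 230, 230, 231, 231, 231, 230, 228, 227, 228, 229, 230, 229]
```

{"method": "drive_tool", "body": {
  "deltas": [0,0,0,0,0,0,0,0,0,0,0,0],
  "grip": 0.78
}}

```text
clock: 29.7
tcp_pos: [0.476, 0.302, 0.0233]
orientation: [0.996, 0.084, 0.002, -0.0]
force: [0.3, -0.3, -0.1]
gripper_width: 0.0201
```

{"method": "drive_tool", "body": {
  "deltas": [0,0,-0.5,0,0,0,-1,0,0,0,-2,0,0,0,-3,0,0,0,-4,0,0,0,-4,0,0,0,0,0,0,0,0,0]
}}

```text
clock: 30.5
tcp_pos: [0.475, 0.3018, 0.1694]
orientation: [0.996, 0.084, 0.002, -0.001]
force: [-0.5, 0.4, -0.4]
gripper_width: 0.0199
```

Run:
```python
from gap import *
s=read_state();print(s['force'],s['tcp_pos'],s['gripper_width'])
c,im=pic('wrist','w18.png')
c,im=pic('side','d18.png')
cv2.imwrite('pics/d18c.png',cv2.resize(im[320:450,230:390],None,fx=4,fy=4,interpolation=cv2.INTER_CUBIC))
go((.42,.26,.27),-90)
```

```text
[-0.5075  0.4244 -0.3532] [0.475  0.3018 0.1694] 0.0199379433877342
t 30.6 tcp [0.4738 0.3011 0.167 ] yaw 9.63 tilt [-0.0015 -0.0011 -1.    ] j [ 0.55  0.33  1.67 -0.    1.14  0.38] 
 tool delta cm [ -6.01   3.16 -10.28] turn 1.7388
```

View pics/w18.png

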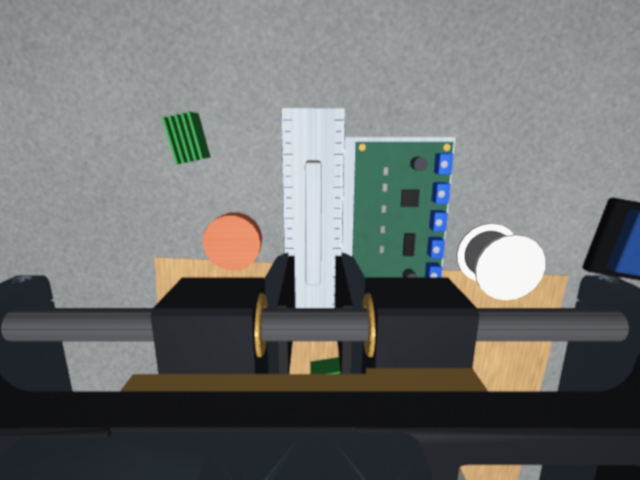

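View pics/d18c.png

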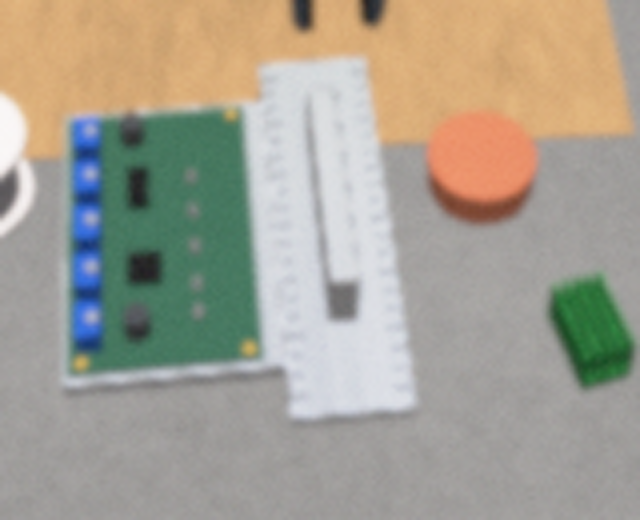

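The straightedge lies flat against the edge and past both corners. I'll check from the first overhead pose with the whole edge in view.

{"method": "drive_tool", "body": {
  "deltas": [-2,1.05,-3.4,0,-2,1.05,-3.4,0,-2,1.06,-3.4,0,0,0,0,0.145,0,0,0,0.145,0,0,0,0.145,0,0,0,0.145,0,0,0,0.145,0,0,0,0.145,0,0,0,0.145,0,0,0,0.145,0,0,0,0.145,0,0,0,0.145,0,0,0,0.145,0,0,0,0.145,0,0,0,0,0,0,0,0,0,0,0,0]
}}

```text
clock: 32.4
tcp_pos: [0.4204, 0.2603, 0.2692]
orientation: [0.707, -0.707, -0.0, 0.001]
force: [-0.5, -0.1, 1.1]
gripper_width: 0.0203
```

Run:
```python
from gap import *
go((.42,.26,.27),-90)
c,im=pic('wrist','w19.png')
cv2.imwrite('pics/w19c.png',cv2.resize(im[15:185,170:370],None,fx=3.5,fy=3.5,interpolation=cv2.INTER_CUBIC))
c,im=pic('scene','s19.png')
```

```text
t 32.4 tcp [0.4204 0.2603 0.2692] yaw -89.95 tilt [-0.0011 -0.0007 -1.    ] j [ 0.53  0.16  1.64 -0.    1.34  2.1 ] 
 tool delta cm [ 0.03  0.05 -0.08] turn 0.0008
```

View pics/w19c.png

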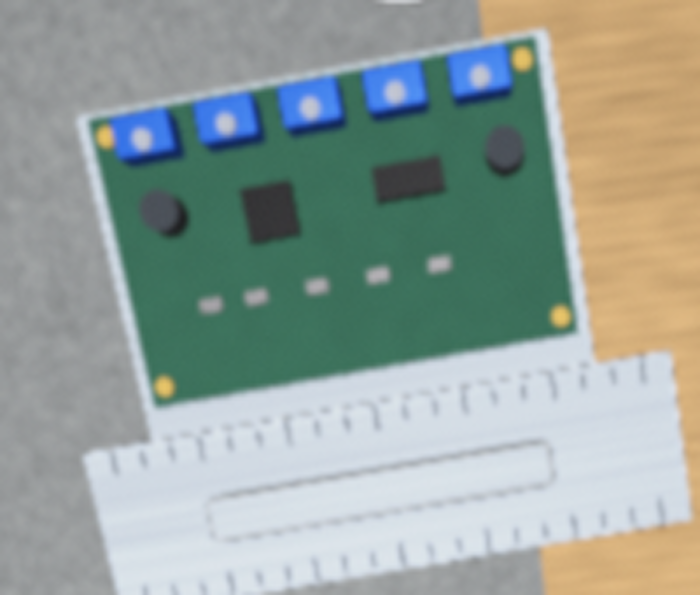

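View pics/s19.png

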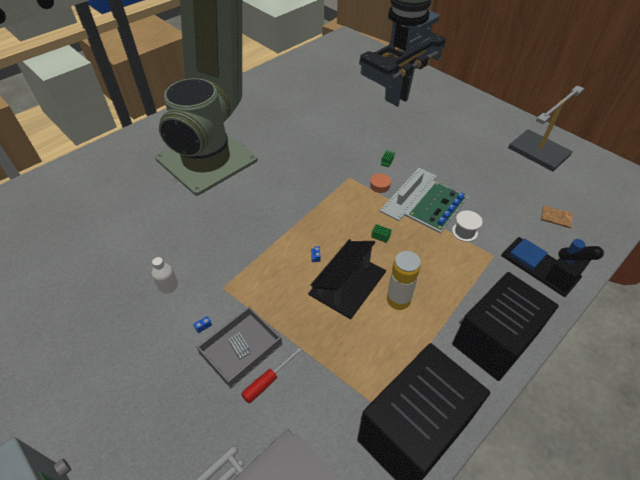

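Run:
```python
from gap import *
# board shift: rear corners and gold dots by colour mask in both views
def dots(fn):
    im=cv2.imread(f'pics/{fn}.png'); h=cv2.cvtColor(im,cv2.COLOR_BGR2HSV)
    b=cv2.inRange(h,(105,150,80),(125,255,255)); b[150:]=0; b[:,:180]=0; b[:,345:]=0
    b[65:,:]=0
    n,l,st,ce=cv2.connectedComponentsWithStats(b); ok=[i for i in range(1,n) if st[i,4]>60]
    P=onz(cal(fn),ce[ok],.025); return P[np.argsort(P[:,1])]
a,b=dots('w1'),dots('w19'); print('blue terminals shift mm',((b-a)*1e3).round(2)[:,:2].tolist())
c=cal('w19'); f=lambda x,y:(x/3.5+170-.36,y/3.5+15-.36)
P=onz(c,[f(592,362),f(152,441)],.008);S=onz(c,[f(672,352),f(84,454),f(692,520)],.006)
d=np.array([np.cos(np.radians(99.55)),np.sin(np.radians(99.55)),0]);n=np.array([d[1],-d[0],0])
print('overhang mm',(P[0]-S[0])@d*1e3,(S[1]-P[1])@d*1e3,'gap',(P[0]-S[0])@n*1e3,(P[1]-S[1])@n*1e3)
```

```text
blue terminals shift mm [[-0.07, 0.11], [0.12, 0.16], [0.03, 0.05], [-0.0, 0.03], [0.0, 0.01]]
overhang mm 26.655921979639448 24.156895422219876 gap 1.1859605896037884 0.2720669927308919
```

The board moved less than 0.2 mm and the straightedge overhangs by 27 and 24 mm. The rough picks give about 1 mm of gap at the right end, which is one pixel, so I'll look closer.

{"method": "drive_tool", "body": {
  "deltas": [0,0,4,0,0.5,0,4,0,0.5,0,4,0,0,0,3,0,0,0,0,0,0,0,0,0,0,0,0,0]
}}

```text
clock: 33.2
tcp_pos: [0.4221, 0.2512, 0.1217]
orientation: [-0.707, 0.707, -0.001, 0.002]
force: [0.1, 0.7, 0.7]
gripper_width: 0.0201
```

Run:
```python
from gap import *
go((.42,.25,.12),-90)
c,im=pic('wrist','w20.png')
```

```text
t 33.2 tcp [0.4221 0.2512 0.1217] yaw -90.04 tilt [ 0.0035  0.0019 -1.    ] j [ 0.51  0.27  1.89 -0.    0.98  2.09] 
 tool delta cm [0.12 0.21 0.17] turn -0.0008
```

View pics/w20.png

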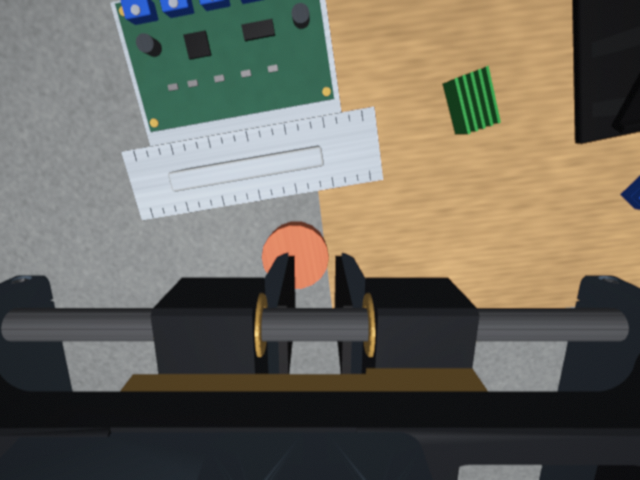

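Run:
```python
from gap import *
im=cv2.imread('pics/w20.png')
a=cv2.resize(im[85:160,120:260],(784,420),interpolation=cv2.INTER_CUBIC);b=cv2.resize(im[85:140,260:400],None,fx=5.6,fy=5.6,interpolation=cv2.INTER_CUBIC)[:170*2]
cv2.imwrite('pics/w20a.png',a[150:]);cv2.imwrite('pics/w20b.png',b)
c=cal('w20')
# fit strip upper edge (only seam) per end: exposed overhang vs seam
g=cv2.GaussianBlur(im[...,0],(3,3),0).astype(np.float32)
# vertical profiles across seam
for x in (165,190,215,240,265,290,315,330): 
    y=int(142-(x-150)*.168); print(x,y-8,im[y-8:y+9,x,0].tolist())
```

```text
165 131 [212, 214, 215, 216, 216, 215, 216, 217, 217, 217, 216, 212, 212, 217, 222, 224, 224]
190 127 [213, 214, 216, 216, 215, 215, 217, 219, 219, 217, 212, 195, 185, 210, 224, 226, 225]
215 123 [215, 216, 217, 215, 214, 216, 218, 219, 219, 217, 212, 211, 215, 222, 226, 226, 224]
240 118 [216, 216, 216, 217, 215, 215, 217, 218, 220, 219, 214, 197, 189, 211, 226, 226, 225]
265 114 [217, 217, 217, 216, 215, 217, 219, 220, 220, 218, 213, 203, 201, 216, 226, 226, 224]
290 110 [218, 218, 218, 218, 217, 218, 219, 220, 220, 217, 204, 196, 212, 222, 224, 223, 222]
315 106 [217, 217, 218, 218, 218, 218, 219, 220, 220, 217, 209, 204, 214, 221, 222, 221, 220]
330 103 [217, 217, 218, 218, 219, 219, 220, 220, 221, 217, 201, 188, 206, 218, 220, 221, 220]
```

View pics/w20a.png

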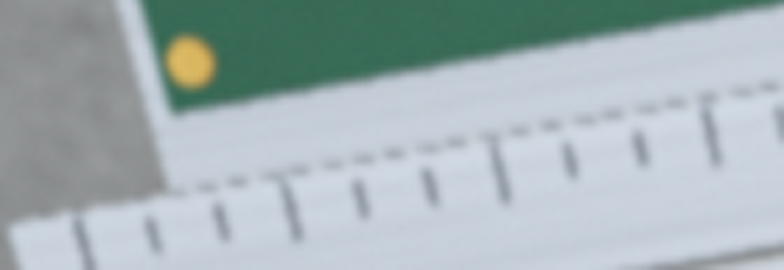

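View pics/w20b.png

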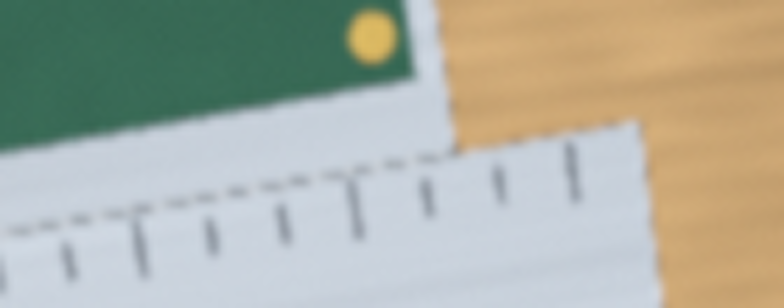

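At both ends the seam is a uniform, sub-pixel dark line (190–330, about 139–114) with no bench showing through, so the straightedge is flush. Handing in.

```bash
python3 -c "
from station import *
print(sign_off())"
```

```text
the job is handed in; nothing more can be done
None
```

I put the heat sink in the tray first. Then I laid the straightedge flat on the bench against the board's front edge, let go and handed the job in at about 33 s.

- **Heat sink:** the grey one stands upright on the tray floor. I did not touch the green look-alikes.
- **Straightedge:** I gripped it by its ridge and turned it level by squeezing while lifting it off the rest. Then I set it on the bench and eased it against the edge with about 6 N.
- **Fit:** it reaches past the corners by about 27 mm and 24 mm, and its edge ran parallel to the board's within about 0.2° just before contact. In the closest picture the seam is thinner than a pixel along its whole length, with no bench showing.
- **Board:** it moved less than 0.2 mm. The other things look undisturbed in the final view, which I judged by eye. The gripper was clear of everything when I handed in.

**Disagreement:** a rough measurement from higher up gave a gap of about 1.2 mm at one corner, roughly one pixel there. The closer picture did not show it.

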